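# Load the drying board and swing it to the batten

## Task

Get this batch ready for the dryer: stand every tin that is on the bench on the plywood board, and with them the round steel batch marker, which is in one of the three lidded boxes (open them until you find it, and leave the other parts in their boxes); all must be upright and wholly on the board, and every tin's lid pushed fully home. Only when the board is loaded, push it round on its pivot pin until its long side lies along the wooden batten, with the notch still on the pin and everything still standing on it. Leave the jar, the can and the spatula alone.

Things in the scene. Friction and masses are not known exactly. Their poses are not given: they have to be found in the camera images.
- stop: Fixed: an upright steel pivot pin (12 mm dia, 32 high) and a dark wooden batten (160 x 22 x 22). Origin: foot of the pin's axis, on the bench. +x: heading in which the board's long axis must finally point. The batten runs parallel to x from x = 90 to 250 mm, its face towards the board at y = -94: the swung board (side at y = -90) lies against it or within a few mm.
- board: Loose plywood board, 280 x 180 x 10 mm, 0.45 kg, flat on the bench, too wide to grip. An open notch (17 wide) in one short end holds the pin. Origin: in the notch where the pin's axis belongs, underside. +x along the board: x -20 to 260, y -90 to 90, top z 10 mm. Starts 0.62-0.85 rad counter-clockwise (from above) of the stop's heading: push slowly on its +y side, loads stay put.
- tin_a: Round aluminium tin, 54 mm dia, 40 mm high, 0.2 kg, loose and upright on the bench, with a flat black push-in lid (46 mm dia) in its top. Origin: centre of its underside, z up. May be absent (at least two tins are there).
- tin_a_lid (a joint): Push-in lid of tin_a: 0 = not pushed in, its top 10 mm above the tin (50 mm above its underside); 0.008 m = fully home, top 2 mm above the tin. It takes about 6 to 8 N downwards and stays where it is left.
- tin_b: Round aluminium tin, 54 mm dia, 40 mm high, 0.2 kg, loose and upright on the bench, with a flat black push-in lid (46 mm dia) in its top. Origin: centre of its underside, z up. May be absent (at least two tins are there).
- tin_b_lid (a joint): Push-in lid of tin_b: 0 = not pushed in, its top 10 mm above the tin (50 mm above its underside); 0.008 m = fully home, top 2 mm above the tin. It takes about 6 to 8 N downwards and stays where it is left.
- tin_c: Round aluminium tin, 54 mm dia, 40 mm high, 0.2 kg, loose and upright on the bench, with a flat black push-in lid (46 mm dia) in its top. Origin: centre of its underside, z up. May be absent (at least two tins are there).
- tin_c_lid (a joint): Push-in lid of tin_c: 0 = not pushed in, its top 10 mm above the tin (50 mm above its underside); 0.008 m = fully home, top 2 mm above the tin. It takes about 6 to 8 N downwards and stays where it is left.
- box_a: Wooden box fixed to the bench, 100 (x) x 110 (y) x 55 mm high, walls and floor 5 mm thick, with a hinged lid. Origin: centre of its underside; its front (-x) faces the robot roughly.
- box_a_lid (a joint): Lid of box_a (6 mm thick), hinged at the box's far top edge (hinge line along the box's y axis at box x = +50, z = 55.5 mm; the shut lid's knob is 70 mm nearer and 41 mm higher, box x = -20, z = 96.5 mm): 0 shut, 1.9 rad the most open. Stiff: it stays where it is left; about 3 N at the knob lifts it.
- box_a_lid_handle (a point): Middle of the round dark knob (28 mm dia, 16 mm high) on the lid, 35 mm above the lid's top, 30 mm from the front edge; turns with the lid.
- box_b: Wooden box fixed to the bench, 100 (x) x 110 (y) x 55 mm high, walls and floor 5 mm thick, with a hinged lid. Origin: centre of its underside; its front (-x) faces the robot roughly.
- box_b_lid (a joint): Lid of box_b (6 mm thick), hinged at the box's far top edge (hinge line along the box's y axis at box x = +50, z = 55.5 mm; the shut lid's knob is 70 mm nearer and 41 mm higher, box x = -20, z = 96.5 mm): 0 shut, 1.9 rad the most open. Stiff: it stays where it is left; about 3 N at the knob lifts it.
- box_b_lid_handle (a point): Middle of the round dark knob (28 mm dia, 16 mm high) on the lid, 35 mm above the lid's top, 30 mm from the front edge; turns with the lid.
- box_c: Wooden box fixed to the bench, 100 (x) x 110 (y) x 55 mm high, walls and floor 5 mm thick, with a hinged lid. Origin: centre of its underside; its front (-x) faces the robot roughly.
- box_c_lid (a joint): Lid of box_c (6 mm thick), hinged at the box's far top edge (hinge line along the box's y axis at box x = +50, z = 55.5 mm; the shut lid's knob is 70 mm nearer and 41 mm higher, box x = -20, z = 96.5 mm): 0 shut, 1.9 rad the most open. Stiff: it stays where it is left; about 3 N at the knob lifts it.
- box_c_lid_handle (a point): Middle of the round dark knob (28 mm dia, 16 mm high) on the lid, 35 mm above the lid's top, 30 mm from the front edge; turns with the lid.
- marker: The batch marker, bare steel, loose in one of the three boxes: a round foot 44 mm dia, 10 mm thick, with an upright round stem 16 mm dia up to 45 mm. 0.12 kg. Origin: centre of its underside, z up the stem.
- clamp_foot: Not wanted, in another box: a square steel foot 38 x 38 x 12 mm with a short thin stud to 27 mm. Origin: centre of its underside.
- wood_wedge: Not wanted, in another box: a small wooden bar 55 x 20 x 16 mm. Origin: centre of its underside.
- paste_jar: Bystander: amber jar, 60 mm dia, 85 mm high. Origin at its underside's centre.
- varnish_can: Bystander: dark can, 70 mm dia, 100 mm high. Origin at its underside's centre.
- spatula: Bystander: spatula, 200 mm long, lying flat. Origin at its underside's centre.
There are look-alikes about, which are no part of the job. Leave any green or yellow look-alike of the tin_c alone. What is shaped like the tin_a but green is not meant.

How it is judged:
By the outcome, as a careful person would: the job done as asked, in the order asked, and still so for the second after the job is handed in, with the robot touching nothing.
Of tin_a, tin_b, tin_c only 2 to 3 are there at a start; the rules pass over those that are not, and their reading is None.
At some moment in a run one of tin_a, tin_b, tin_c may be knocked a few centimetres aside while the robot is not near it.
Once in a run the grip may slacken for a moment while it holds something.
It also fails if it takes over 210 s, if anything falls off the work surface, if the arm or the gripper's body presses on something with over 40 N, if the wrist force passes 120 N, or if a joint passes its speed limit or range.

## Robot

A 6-joint arm with a two-finger parallel gripper is mounted at the origin on the work surface. World frame = base frame: x ahead of the robot, y to its left, z up, the work surface at z = 0. Lengths are in m, angles in rad, forces in N, time in s.
With the tool pointing down it reaches from about 0.375 to 0.9 m from the base axis. Payload 3.1 kg.
Tool frame: the origin (TCP) lies on the centre line of the jaws, within the pads' length; the fingertips stand 22 mm ahead of it and the grasp point (between the pads) lies 3 mm ahead of it; z points along the fingers, y is the line along which they close (so a half turn about z gives the same grasp; the last joint's range is limited). The gripper opens to 85 mm and grips with 20 to 120 N. Pads are 22 mm wide; open, the fingers measure 114 mm over their backs; the gripper's body (76 mm by 85 mm) begins 54 mm behind the grasp point. The pads swing forward as they close: fully open they stand 13 mm farther back than shut.
Start: joints at [-1.456, 0.527, 1.433, -0, 1.181, -0.178], TCP at [0.18, -0.598, 0.253] pointing down, gripper open.
Joint ranges: [-3.08, 3.08], [-0.75, 2.2], [0.22, 2.44], [-1.43, 4.57], [0, 2.65], [-2.85, 2.85]. Speed limits (rad/s): [2.79, 2.79, 3.14, 3.14, 3.14, 3.14].

## Interface

Orientations are given as a rotation vector (axis times angle).
In Python, from rig import robot gives the robot as it stands.
- The arm moves only by the shell command python3 -m inch 'ROWS' [OPENING] [FORCE]. ROWS is JSON, a list of rows, each an object of numbers: "x", "y", "z": the shift along the tool's x, y, z in cm; "spin": the turn about the tool's z in degrees. A call has 1 to 10 rows; each row is the pose to reach, as a shift and turn from the pose commanded when the call began, along the tool's axes at that moment; what a row does not reach only later rows make up. A row lasts 1/10 s, in which the tool goes at most 50 mm and 8.59 degrees, less where a joint would pass 70% of its speed; a pose out of reach is approached as far as the arm can. A call with a gripper value outside its range is refused whole. OPENING is the opening, from 0 (shut) to 1 (fully open), set as the call begins (- or left out, the last holds). The fingers move at their own pace and stop on an object; FORCE is the grip in N (left out, the last holds). Time passes only in rows, so rows that repeat a pose let the fingers close. It gives the time, the measured TCP pose, the force, the opening and the grip force at its end, in the units of the state.
- robot.get_state(): the state, without advancing time (a new reading comes with each control period).
- robot.snapshot(name): name is "scene" or "top" or "wrist"; returns a dict with "img" (384x512x3 uint8, red, green, blue), "mtx" (3x3 intrinsics, pixels), "D" ([k1, k2, p1, p2, k3] as OpenCV has them; the pictures are not rectified), "eye" and "orientation" of the camera in the world. Camera axes: x right, y up, looking along -z (the intrinsics and any distortion apply to the point x, -y, -z); pixel columns grow to the right and rows downward; lengths in m; the calibration is good to about 2 mm. A picture is of the moment at which its call begins. There is no depth.
- robot.sign_off(): hands the job in; it is judged then, once.
The state is a dict: "time": time; "joint_pos": joint angles; "qd": joint speeds; "effort": joint torques, N m; "position": TCP position; "tcp_rot": TCP orientation; "ft_force": force on the tool from outside, world axes, zero at the start; "moment": the same for the moment, N m; "gripper_width": finger opening in m; "finger_force": force on a finger pad.
Only numpy, scipy, OpenCV 4.12 (cv2) and the standard library are available. Lean on these libraries where they do the work, as an engineer would, in place of code of your own. Each camera call takes 0.05 s, during which the arm holds its last target. There are 200 camera calls.

## Working session

There is one attempt and no reset: what is moved stays moved. The work goes in short steps, Python scripts to look and compute and a shell command to move; the robot and the scene stay as the last step left them, time stands still between calls to the robot, and variables do not carry over. Pictures are saved under pics/ and viewed, at most 14 in all, crops included, and the job is handed in when it is done.

```bash
ls; mkdir -p pics
cat > h.py <<'E'
import numpy as np, cv2
from scipy.spatial.transform import Rotation as R
from rig import robot
def snap(n,save=None):
    s=robot.snapshot(n)
    if save: cv2.imwrite('pics/'+save,s['img'][:,:,::-1])
    return s
def rot(s):
    o=np.array(s['orientation'],float)
    if o.shape==(3,3): return o
    return R.from_rotvec(o).as_matrix() if o.size==3 else R.from_quat(o).as_matrix()
def ray(s,px):
    p=cv2.undistortPoints(np.array(px,float).reshape(-1,1,2),np.array(s['mtx']),np.array(s['D'])).reshape(-1,2)
    d=np.c_[p[:,0],-p[:,1],-np.ones(len(p))]@rot(s).T
    return np.array(s['eye']),d
def plane(s,px,z):
    e,d=ray(s,px); return e+d*((z-e[2])/d[:,2])[:,None]
def proj(s,P):
    c=(np.atleast_2d(P)-np.array(s['eye']))@rot(s)
    c=c*[1,-1,-1]
    return cv2.projectPoints(c,np.zeros(3),np.zeros(3),np.array(s['mtx']),np.array(s['D']))[0].reshape(-1,2)
def tri(s1,p1,s2,p2):
    e1,d1=ray(s1,p1);e2,d2=ray(s2,p2);d1=d1[0];d2=d2[0]
    t=np.linalg.lstsq(np.c_[d1,-d2],e2-e1,rcond=None)[0]
    a=e1+d1*t[0];b=e2+d2*t[1]
    return (a+b)/2,np.linalg.norm(a-b)
E
python3 - <<'E'
from h import *
st=robot.get_state(); print({k:np.round(v,3).tolist() for k,v in st.items()})
for n in ['scene','top','wrist']:
    s=snap(n,n+'0.png'); print(n,np.round(s['eye'],3),np.round(s['orientation'],3).tolist(),np.round(s['mtx'],1).tolist(),s['D'])
a=cv2.imread('pics/top0.png');cv2.imwrite('pics/top0b.png',cv2.resize(a,(800,600)))
a=cv2.imread('pics/scene0.png');cv2.imwrite('pics/scene0b.png',cv2.resize(a,(800,600)))
E
```

```text
pics
{'time': 0.0, 'joint_pos': [-1.456, 0.528, 1.434, 0.0, 1.181, -0.179], 'qd': [0.001, -0.001, -0.003, 0.0, 0.002, -0.001], 'effort': [0.0, -44.235, -17.803, -0.0, 0.009, 0.0], 'position': [0.18, -0.598, 0.252], 'tcp_rot': [-3.106, -0.458, -0.0], 'ft_force': [0.174, 0.012, 0.074], 'moment': [0.012, -0.041, -0.01], 'finger_force': 0.0, 'gripper_width': 0.085}
scene [ 1.143 -0.519  1.056] [0.683, 0.306, 0.802] [[369.1, 0.0, 255.7], [0.0, 369.1, 188.4], [0.0, 0.0, 1.0]] [-0.11547076  0.          0.          0.          0.        ]
top [0.442 0.054 1.461] [0.031, -0.047, -1.577] [[476.0, 0.0, 246.0], [0.0, 476.0, 191.8], [0.0, 0.0, 1.0]] [-0.03139211  0.          0.          0.          0.        ]
wrist [ 0.257 -0.575  0.373] [-0.271, 0.204, -1.267] [[280.1, 0.0, 254.1], [0.0, 280.1, 192.0], [0.0, 0.0, 1.0]] [0.00235193 0.         0.         0.         0.        ]
```

View pics/top0b.png

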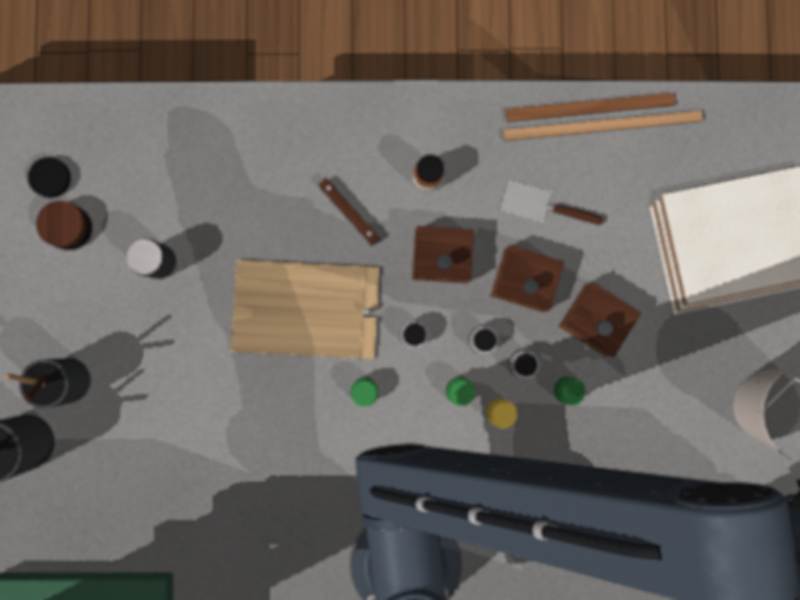

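View pics/scene0b.png

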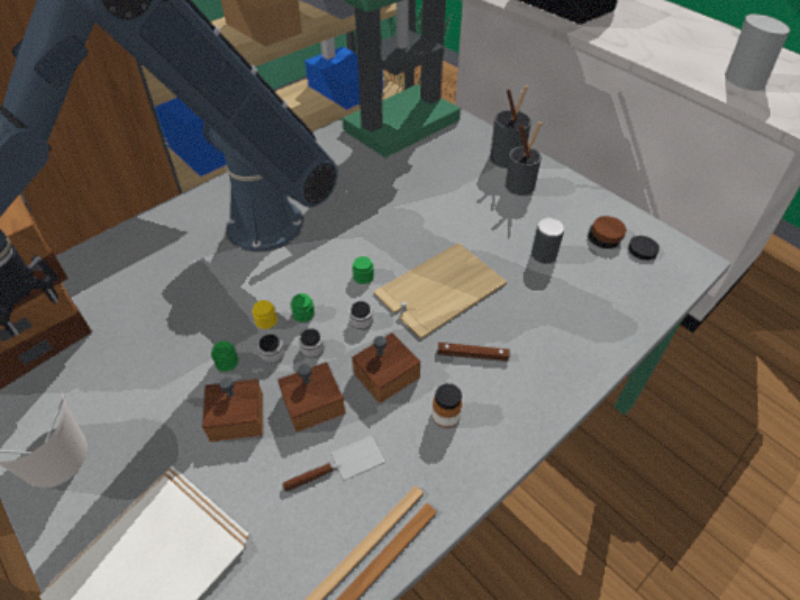

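```bash
cat > m.py <<'E'
from h import *
S={n:cv2.imread(f'pics/{n}0.png') for n in ('top','scene')}
import sys
from h import robot
s=snap('scene');t=snap('top')
def blob(img,c,mask,r=16):
    m=np.zeros(mask.shape,np.uint8); x,y=map(int,c); m[y-r:y+r,x-r:x+r]=mask[y-r:y+r,x-r:x+r]
    n,l,st,cc=cv2.connectedComponentsWithStats(m)
    if n<2: return None
    i=min(range(1,n),key=lambda i:np.hypot(*(cc[i]-c))-st[i,4]*.05)
    return cc[i],st[i,4],st[i,2:4]
def dark(s):
    return (s['img'].max(2)<60).astype(np.uint8)
if __name__=='__main__':
    k=.64
    T=dict(t1=(414,333),t2=(485,339),t3=(525,364),ka=(445,262),kb=(530,287),kc=(605,328))
    C=dict(t1=(361,312),t2=(311,340),t3=(271,345),ka=(380,342),kb=(304,370),kc=(226,382))
    for n in T:
        a=blob(t,np.array(T[n])*k,dark(t),12);b=blob(s,np.array(C[n])*k,dark(s),12)
        if a is None or b is None: print(n,a,b);continue
        P,e=tri(t,a[0],s,b[0]); print(n,a[0].round(1),a[1:],b[0].round(1),b[1:],P.round(4),round(e,4),plane(t,a[0],.046)[0].round(4))
    # board & batten
    hsv=cv2.cvtColor(t['img'],cv2.COLOR_RGB2HSV)
    x0,y0,x1,y1=130,155,260,240
    m=np.zeros(hsv.shape[:2],np.uint8)
    m[y0:y1,x0:x1]=cv2.inRange(hsv,(8,70,70),(28,255,255))[y0:y1,x0:x1]
    c=max(cv2.findContours(m,0,2)[0],key=cv2.contourArea)
    W=plane(t,c.reshape(-1,2),.01)[:,:2]
    r=cv2.minAreaRect(W.astype(np.float32)*1000);print('board',r,cv2.boxPoints(r).round(1).tolist())
    x0,y0,x1,y1=195,105,255,165
    m[:]=0;m[y0:y1,x0:x1]=cv2.inRange(hsv,(0,70,20),(20,255,255))[y0:y1,x0:x1]
    c=max(cv2.findContours(m,0,2)[0],key=cv2.contourArea)
    W=plane(t,c.reshape(-1,2),.022)[:,:2]
    r=cv2.minAreaRect(W.astype(np.float32)*1000);print('batten',r,cv2.boxPoints(r).round(1).tolist())
    # box lids
    for n,(x,y) in dict(a=(443,254),b=(528,278),c=(600,320)).items():
        x*=k;y*=k;x0,y0=int(x-28),int(y-28)
        m[:]=0;m[y0:y0+56,x0:x0+56]=(cv2.inRange(hsv,(0,90,25),(15,255,255))|dark(t)*255)[y0:y0+56,x0:x0+56]
        m=cv2.morphologyEx(m,cv2.MORPH_OPEN,np.ones((5,5)))
        c=max(cv2.findContours(m,0,2)[0],key=cv2.contourArea)
        W=plane(t,c.reshape(-1,2),.061)[:,:2]
        r=cv2.minAreaRect(W.astype(np.float32)*1000);print('box',n,r)
    cv2.imwrite('pics/crop1.png',cv2.resize(t['img'][100:260,130:430,::-1],None,fx=2.6,fy=2.6,interpolation=2))
E
python3 m.py
```

```text
t1 [265.1 213.5] (np.int32(138), array([13, 14], dtype=int32)) [230.2 197.7] (np.int32(91), array([11, 10], dtype=int32)) [ 0.4466 -0.0172  0.0478] 0.0015 [ 0.447  -0.0167  0.046 ]
t2 [310.2 217.1] (np.int32(140), array([14, 13], dtype=int32)) [198.1 215.5] (np.int32(100), array([12, 10], dtype=int32)) [ 0.435 -0.151  0.048] 0.0008 [ 0.4353 -0.151   0.046 ]
t3 [336.2 233.1] (np.int32(162), array([15, 15], dtype=int32)) [171.7 219.2] (np.int32(108), array([12, 11], dtype=int32)) [ 0.3869 -0.228   0.0472] 0.0012 [ 0.3872 -0.2277  0.046 ]
ka [290.3 164.3] (np.int32(92), array([14, 14], dtype=int32)) [242.6 224.3] (np.int32(36), array([ 8, 10], dtype=int32)) [ 0.5902 -0.0855  0.0954] 0.0069 [ 0.5933 -0.0933  0.046 ]
kb [344.7 179.5] (np.int32(92), array([16, 13], dtype=int32)) [195.1 242.1] (np.int32(33), array([ 8, 10], dtype=int32)) [ 0.5453 -0.241   0.0984] 0.0081 [ 0.5468 -0.2558  0.046 ]
kc [390.1 212.3] (np.int32(272), array([24, 21], dtype=int32)) [145.8 249.6] (np.int32(30), array([9, 8], dtype=int32)) [ 0.4521 -0.3722  0.0815] 0.0164 [ 0.4479 -0.3906  0.046 ]
board ((497.650634765625, 194.34278869628906), (279.111328125, 179.03053283691406), 86.56068420410156) [[399.8999938964844, 60.400001525878906], [578.5999755859375, 49.70000076293945], [595.4000244140625, 328.29998779296875], [416.70001220703125, 339.0]]
batten ((686.6919555664062, 108.39268493652344), (156.5798797607422, 20.239973068237305), 41.35746383666992) [[621.2000122070312, 64.30000305175781], [634.5999755859375, 49.099998474121094], [752.0999755859375, 152.5], [738.7999877929688, 167.6999969482422]]
box a ((598.180908203125, -71.3336181640625), (108.00836944580078, 100.63542938232422), 86.15943908691406)
box b ((550.9347534179688, -230.6053466796875), (113.79721069335938, 101.74011993408203), 72.53524780273438)
box c ((471.2839050292969, -366.8438415527344), (117.27131652832031, 106.57926940917969), 57.143768310546875)
```

View pics/crop1.png

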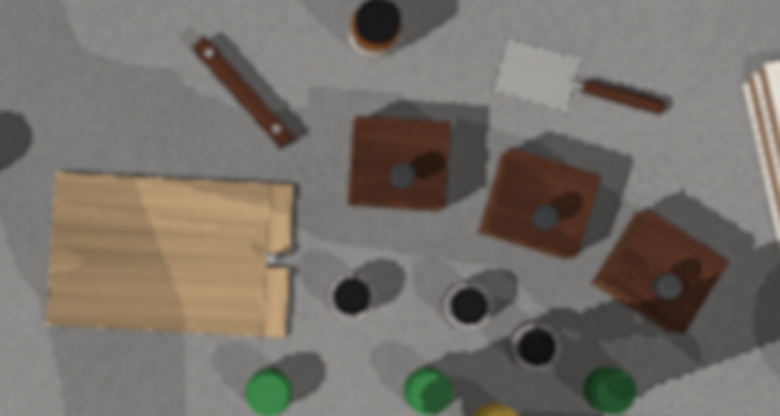

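```bash
python3 -m inch '[{"x":30.5,"y":-29.4,"z":3,"spin":16.8},{"x":30.5,"y":-29.4,"z":3,"spin":16.8},{"x":30.5,"y":-29.4,"z":3,"spin":16.8},{"x":30.5,"y":-29.4,"z":3,"spin":16.8},{"x":30.5,"y":-29.4,"z":3,"spin":16.8},{"x":30.5,"y":-29.4,"z":3,"spin":16.8},{"x":30.5,"y":-29.4,"z":3,"spin":16.8},{"x":30.5,"y":-29.4,"z":3,"spin":16.8},{"x":30.5,"y":-29.4,"z":3,"spin":16.8},{"x":30.5,"y":-29.4,"z":3,"spin":16.8}]' 0 30
cat > tins.py <<'E'
from h import *
# dark round lids in the wrist/top view, near given world points
def lids(s,pts,z=.046,r=None,th=60):
    m=(s['img'].max(2)<th).astype(np.uint8); out=[]
    n,l,st,cc=cv2.connectedComponentsWithStats(cv2.morphologyEx(m,cv2.MORPH_OPEN,np.ones((3,3))))
    for p in pts:
        u=proj(s,[p[0],p[1],z])[0]
        f=proj(s,[[p[0]+.023,p[1],z],[p[0],p[1]+.023,z]])
        A=np.pi*abs(np.linalg.det(f-u))
        c=[i for i in range(1,n) if .5*A<st[i,4]<1.6*A and np.hypot(*(cc[i]-u))<3*np.sqrt(A)]
        if not c: out.append(None);continue
        i=min(c,key=lambda i:np.hypot(*(cc[i]-u))); out.append((cc[i],st[i,4]/A))
    return out
T0=[[.447,-.017],[.435,-.151],[.387,-.228]]
E
python3 - <<'E'
from tins import *
w=snap('wrist','w1.png');t=snap('top')
st=robot.get_state();print(np.round(st['position'],4),np.round(st['tcp_rot'],3),np.round(st['joint_pos'],2))
a=lids(t,T0);b=lids(w,T0)
for p,x,y in zip(T0,a,b):
    print(p,x,y)
    if x and y: print(tri(t,x[0],w,y[0]))
E
```

```text
time: 1.25
position: [0.3881, -0.2256, 0.2231]
tcp_rot: [-3.14, -0.007, 0.001]
ft_force: [-0.4, -0.5, -0.9]
gripper_width: 0.0002
finger_force: 0.0
[ 0.3879 -0.2289  0.2235] [3.141e+00 2.000e-03 0.000e+00] [-0.78  0.34  1.89 -0.    0.91  0.79]
[0.447, -0.017] (array([265.13970588, 213.375     ]), np.float64(0.722313800918952)) (array([ 55.25545455, 114.78727273]), np.float64(0.6660837327841368))
(array([ 0.44989863, -0.01693825,  0.03949142]), np.float64(0.00519295339475958))
[0.435, -0.151] (array([310.12592593, 217.13333333]), np.float64(0.7196542973440668)) (array([185.06818182, 132.72796143]), np.float64(0.917559425669936))
(array([ 0.43495124, -0.1514932 ,  0.04027001]), np.float64(0.0005433736442870305))
[0.387, -0.228] (array([310.12592593, 217.13333333]), np.float64(0.7191994695137748)) (array([258.20535012, 176.75609756]), np.float64(0.9347899561501251))
(array([ 0.41533929, -0.18891683,  0.067117  ]), np.float64(0.09113805771133572))
```

View pics/w1.png

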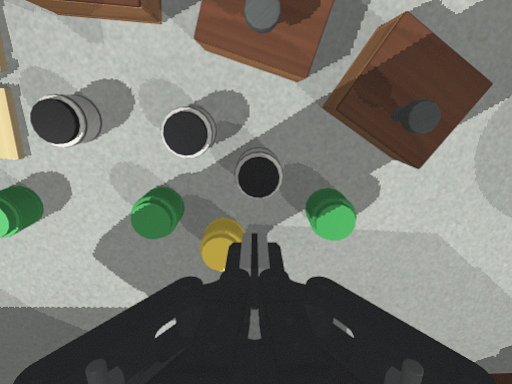

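Run:
```python
from tins import *
w=snap('wrist')
b=lids(w,T0)
for z in (.042,.046,.050): print(z,[plane(w,y[0],z)[0].round(4)[:2].tolist() for y in b])
# knobs (grey) in wrist
m=cv2.inRange(cv2.cvtColor(w['img'],cv2.COLOR_RGB2HSV),(0,0,50),(179,70,100))
n,l,s,c=cv2.connectedComponentsWithStats(cv2.morphologyEx(m,cv2.MORPH_OPEN,np.ones((5,5))))
for i in range(1,n):
    if s[i,4]>200: print(c[i].round(1),s[i],plane(w,c[i],.1045)[0].round(4))
```

```text
0.042 [[0.4522, -0.0181], [0.4349, -0.1517], [0.387, -0.2296]]
0.046 [[0.4524, -0.0209], [0.4353, -0.1527], [0.3881, -0.2296]]
0.05 [[0.4526, -0.0237], [0.4357, -0.1537], [0.3891, -0.2296]]
[417.9 115.5] [402  99  33  34 904] [ 0.456  -0.3642  0.1045]
[ 48.5 122.2] [  27  101   44   43 1453] [ 0.4504 -0.0583  0.1045]
[169.4 138.1] [161 122  19  30 297] [ 0.4374 -0.1574  0.1045]
[103.  373.4] [ 86 359  39  25 708] [ 0.1719 -0.057   0.1045]
[405.4 373.4] [384 359  40  25 714] [ 0.1719 -0.4017  0.1045]
```

```bash
python3 -m inch '[{"z":4.5},{"z":9},{"z":13},{"z":14.5},{"z":14.9},{"z":15.2},{"z":15.5},{"z":15.7},{"z":15.9},{"z":16.1}]' 0; python3 -m inch '[{"z":0.1},{"z":0.2},{"z":0.3},{"z":0.3}]' 0
```

```text
invalid input
invalid input
```

```bash
python3 -m inch '[{"x":0,"y":0,"z":4.5,"spin":0},{"x":0,"y":0,"z":9,"spin":0},{"x":0,"y":0,"z":13,"spin":0},{"x":0,"y":0,"z":14.5,"spin":0},{"x":0,"y":0,"z":14.9,"spin":0},{"x":0,"y":0,"z":15.2,"spin":0},{"x":0,"y":0,"z":15.5,"spin":0},{"x":0,"y":0,"z":15.7,"spin":0},{"x":0,"y":0,"z":15.9,"spin":0},{"x":0,"y":0,"z":16.1,"spin":0}]'; python3 -m inch '[{"x":0,"y":0,"z":0.1,"spin":0},{"x":0,"y":0,"z":0.2,"spin":0},{"x":0,"y":0,"z":0.3,"spin":0},{"x":0,"y":0,"z":0.3,"spin":0}]'
```

```text
time: 2.4
position: [0.388, -0.2301, 0.0639]
tcp_rot: [3.139, 0.0, 0.003]
ft_force: [-3.9, -2.1, 21.2]
gripper_width: 0.0
finger_force: 11.5
time: 2.8
position: [0.388, -0.2301, 0.0637]
tcp_rot: [3.137, 0.001, 0.006]
ft_force: [-6.3, 0.5, 36.1]
gripper_width: -0.0002
finger_force: 17.7
```

```bash
python3 -m inch '[{"x":0,"y":0,"z":-3,"spin":0},{"x":0,"y":0,"z":-5,"spin":0},{"x":0,"y":0,"z":-5,"spin":0},{"x":0,"y":0,"z":-5,"spin":0},{"x":0,"y":0,"z":-5,"spin":0},{"x":0,"y":0,"z":-5,"spin":0},{"x":0,"y":0,"z":-2,"spin":0},{"x":0,"y":0,"z":1,"spin":0},{"x":0,"y":0,"z":3.4,"spin":0},{"x":0,"y":0,"z":3.4,"spin":0}]' 1 50;  python3 -m inch '[{"x":0,"y":0,"z":0,"spin":0},{"x":0,"y":0,"z":0,"spin":0},{"x":0,"y":0,"z":0,"spin":0},{"x":0,"y":0,"z":0,"spin":0},{"x":0,"y":0,"z":0,"spin":0},{"x":0,"y":0,"z":0,"spin":0}]' 0 50
```

```text
time: 3.8
position: [0.3861, -0.2275, 0.0223]
tcp_rot: [-3.136, 0.001, 0.008]
ft_force: [-1.1, 0.5, 1.1]
gripper_width: 0.0856
finger_force: 0.0
time: 4.4
position: [0.388, -0.2292, 0.0264]
tcp_rot: [3.14, -0.001, 0.002]
ft_force: [-0.1, -0.1, 6.7]
gripper_width: 0.0528
finger_force: 53.0
```

```bash
python3 -m inch '[{"x":0,"y":0,"z":-2,"spin":0},{"x":0,"y":0,"z":-6,"spin":0},{"x":0,"y":0,"z":-10,"spin":0},{"x":1,"y":-2.5,"z":-11,"spin":0},{"x":2.6,"y":-6.5,"z":-11,"spin":0},{"x":4.2,"y":-10.5,"z":-11,"spin":0},{"x":6,"y":-15,"z":-11,"spin":0},{"x":7.6,"y":-19,"z":-11,"spin":0},{"x":9.2,"y":-23,"z":-11,"spin":0},{"x":10.8,"y":-27,"z":-11,"spin":0}]';  python3 -m inch '[{"x":1.6,"y":-4,"z":0,"spin":0},{"x":3.4,"y":-8,"z":0,"spin":0},{"x":3.8,"y":-9.2,"z":0,"spin":0},{"x":3.8,"y":-9.2,"z":3,"spin":0},{"x":3.8,"y":-9.2,"z":6,"spin":0},{"x":3.8,"y":-9.2,"z":8,"spin":0},{"x":3.8,"y":-9.2,"z":8,"spin":0},{"x":3.8,"y":-9.2,"z":8,"spin":0}]'
python3 - <<'E'
from h import *
w=snap('wrist','w2.png');t=snap('top');cv2.imwrite('pics/crop2.png',cv2.resize(t['img'][100:260,130:430,::-1],None,fx=2.6,fy=2.6))
m=cv2.hconcat([cv2.imread('pics/w2.png')[:, :400],cv2.imread('pics/crop2.png')[:384,:400]]);cv2.imwrite('pics/c2.png',m)
st=robot.get_state();print(np.round(st['position'],4),st['gripper_width'])
E
```

```text
time: 5.4
position: [0.4957, 0.043, 0.1355]
tcp_rot: [3.141, -0.0, 0.0]
ft_force: [0.1, -1.4, -2.4]
gripper_width: 0.0528
finger_force: 53.6
time: 6.2
position: [0.5333, 0.1327, 0.0554]
tcp_rot: [3.141, -0.001, -0.002]
ft_force: [-0.0, 0.2, -1.9]
gripper_width: 0.0529
finger_force: 53.6
[0.5345 0.1328 0.0565] 0.05321861473419206
```

View pics/c2.png

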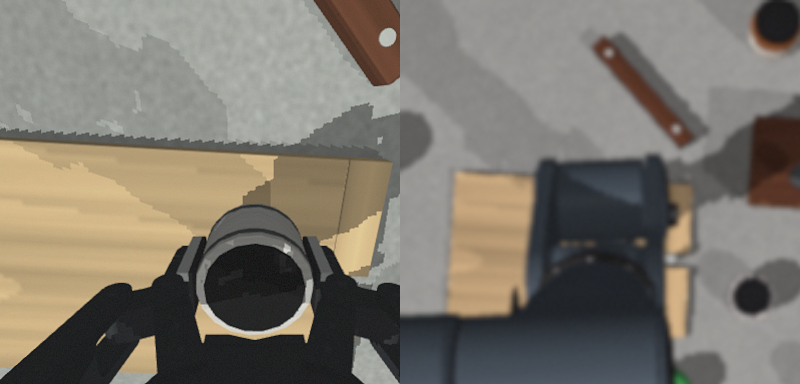

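```bash
python3 -m inch '[{"x":0,"y":0,"z":1,"spin":0},{"x":0,"y":0,"z":1.6,"spin":0},{"x":0,"y":0,"z":1.8,"spin":0},{"x":0,"y":0,"z":2,"spin":0},{"x":0,"y":0,"z":2.05,"spin":0},{"x":0,"y":0,"z":2.05,"spin":0}]';  python3 -m inch '[{"x":0,"y":0,"z":0,"spin":0},{"x":0,"y":0,"z":0,"spin":0},{"x":0,"y":0,"z":0,"spin":0},{"x":0,"y":0,"z":-0.5,"spin":0},{"x":0,"y":0,"z":-3,"spin":0},{"x":0,"y":0,"z":-7,"spin":0},{"x":0,"y":0,"z":-11,"spin":0},{"x":0,"y":0,"z":-14,"spin":0},{"x":0,"y":0,"z":-14,"spin":0},{"x":0,"y":0,"z":-14,"spin":0}]' 1
cat > chk.py <<'E'
from tins import *
import sys
t=snap('top');s=snap('scene');w=snap('wrist')
st=robot.get_state();print('TCP',np.round(st['position'],4),round(st['time'],1))
P=[[float(a) for a in p.split(',')] for p in sys.argv[1:]]
for p in P:
    for n,c in (('top',t),('scene',s),('wrist',w)):
        z=p[2] if len(p)>2 else .046
        q=lids(c,[p],z)[0]
        print(p,n,None if q is None else (plane(c,q[0],z)[0][:2].round(4),q[1].round(2)))
E
python3 chk.py .534,.1325,.052 .447,-.017 .435,-.151
```

```text
time: 6.9
position: [0.5334, 0.1331, 0.0364]
tcp_rot: [3.141, -0.0, -0.0]
ft_force: [-3.1, 0.1, 11.2]
gripper_width: 0.0528
finger_force: 55.2
time: 7.9
position: [0.5339, 0.1331, 0.1755]
tcp_rot: [-3.142, 0.001, -0.002]
ft_force: [0.5, 0.2, -0.8]
gripper_width: 0.0854
finger_force: 0.0
TCP [0.5326 0.133  0.1734] 8.1
[0.534, 0.1325, 0.052] top None
[0.534, 0.1325, 0.052] scene (array([0.5309, 0.134 ]), np.float64(0.61))
[0.534, 0.1325, 0.052] wrist (array([0.5336, 0.133 ]), np.float64(0.9))
[0.447, -0.017] top (array([ 0.447 , -0.0166]), np.float64(0.69))
[0.447, -0.017] scene (array([ 0.4456, -0.0162]), np.float64(0.87))
[0.447, -0.017] wrist None
[0.435, -0.151] top (array([ 0.435 , -0.1504]), np.float64(0.71))
[0.435, -0.151] scene (array([ 0.4333, -0.1508]), np.float64(0.88))
[0.435, -0.151] wrist None
```

```bash
python3 -m inch '[{"x":-1.2,"y":3.5,"z":-1,"spin":0},{"x":-2.8,"y":8,"z":-1,"spin":0},{"x":-4.3,"y":12.5,"z":-1,"spin":0},{"x":-5.9,"y":17,"z":-1,"spin":0},{"x":-7.5,"y":21.5,"z":-1,"spin":0},{"x":-8.8,"y":25.5,"z":-1,"spin":0},{"x":-9.85,"y":28.35,"z":-1,"spin":0},{"x":-9.85,"y":28.35,"z":-1,"spin":0},{"x":-9.85,"y":28.35,"z":-1,"spin":0}]' 0; python3 chk.py .435,-.151 .447,-.017
```

```text
time: 8.95
position: [0.4343, -0.1505, 0.1838]
tcp_rot: [-3.14, 0.004, 0.004]
ft_force: [0.5, -0.2, -0.1]
gripper_width: -0.0001
finger_force: 0.0
TCP [ 0.435  -0.1491  0.1843] 9.1
[0.435, -0.151] top None
[0.435, -0.151] scene (array([ 0.4333, -0.1509]), np.float64(0.88))
[0.435, -0.151] wrist (array([ 0.4357, -0.1521]), np.float64(0.93))
[0.447, -0.017] top (array([ 0.447 , -0.0167]), np.float64(0.7))
[0.447, -0.017] scene (array([ 0.4449, -0.0169]), np.float64(0.92))
[0.447, -0.017] wrist None
```

```bash
python3 -m inch '[{"x":0,"y":-0.1,"z":4.5,"spin":0},{"x":0,"y":0.1,"z":8.5,"spin":0},{"x":0,"y":0.1,"z":10.2,"spin":0},{"x":0,"y":0.1,"z":10.9,"spin":0},{"x":0,"y":0.1,"z":11.3,"spin":0},{"x":0,"y":0.1,"z":11.6,"spin":0},{"x":0,"y":0.1,"z":11.9,"spin":0},{"x":0,"y":0.1,"z":12.1,"spin":0},{"x":0,"y":0.1,"z":12.3,"spin":0},{"x":0,"y":0.1,"z":12.3,"spin":0}]'; python3 -m inch '[{"x":0,"y":0,"z":0.1,"spin":0},{"x":0,"y":0,"z":0.1,"spin":0}]'; python3 -m inch '[{"x":0,"y":0,"z":-3,"spin":0},{"x":0,"y":0,"z":-5,"spin":0},{"x":0,"y":0,"z":-5,"spin":0},{"x":0,"y":0,"z":-5,"spin":0},{"x":0,"y":0,"z":-5,"spin":0},{"x":0,"y":0,"z":-5,"spin":0},{"x":0,"y":0,"z":-2,"spin":0},{"x":0,"y":0,"z":1,"spin":0},{"x":0,"y":0,"z":3.4,"spin":0},{"x":0,"y":0,"z":3.4,"spin":0}]' 1 50;  python3 -m inch '[{"x":0,"y":0,"z":0,"spin":0},{"x":0,"y":0,"z":0,"spin":0},{"x":0,"y":0,"z":0,"spin":0},{"x":0,"y":0,"z":0,"spin":0},{"x":0,"y":0,"z":0,"spin":0},{"x":0,"y":0,"z":0,"spin":0}]' 0 50
```

```text
time: 10.1
position: [0.4357, -0.151, 0.0639]
tcp_rot: [3.141, -0.001, 0.004]
ft_force: [-0.8, 3.0, 11.6]
gripper_width: 0.0001
finger_force: 6.1
time: 10.3
position: [0.4357, -0.151, 0.0638]
tcp_rot: [3.14, -0.001, 0.005]
ft_force: [-1.5, 3.6, 21.4]
gripper_width: -0.0001
finger_force: 10.8
time: 11.3
position: [0.4333, -0.1503, 0.0238]
tcp_rot: [-3.138, 0.001, 0.01]
ft_force: [0.5, 0.5, 0.4]
gripper_width: 0.0854
finger_force: 0.0
time: 11.9
position: [0.4356, -0.1516, 0.028]
tcp_rot: [3.14, -0.001, 0.003]
ft_force: [-0.1, -0.1, 7.3]
gripper_width: 0.0529
finger_force: 52.9
```

```bash
python3 -m inch '[{"x":0,"y":0,"z":-2,"spin":0},{"x":0,"y":0,"z":-6,"spin":0},{"x":0,"y":0,"z":-10,"spin":0},{"x":0.6,"y":-2.5,"z":-11.5,"spin":0},{"x":1.6,"y":-6.5,"z":-11.5,"spin":0},{"x":2.7,"y":-11,"z":-11.5,"spin":0},{"x":3.8,"y":-15.5,"z":-11.5,"spin":0},{"x":5,"y":-20,"z":-11.5,"spin":0},{"x":6.2,"y":-24.5,"z":-11.5,"spin":0},{"x":7.3,"y":-29,"z":-11.5,"spin":0}]';  python3 -m inch '[{"x":1.1,"y":-4.5,"z":0,"spin":0},{"x":2.2,"y":-9,"z":0,"spin":0},{"x":3.1,"y":-12.4,"z":0,"spin":0},{"x":3.35,"y":-13.4,"z":0,"spin":0},{"x":3.35,"y":-13.4,"z":3,"spin":0},{"x":3.35,"y":-13.4,"z":6,"spin":0},{"x":3.35,"y":-13.4,"z":9,"spin":0},{"x":3.35,"y":-13.4,"z":9.5,"spin":0}]'; python3 -m inch '[{"x":0,"y":0,"z":0.4,"spin":0},{"x":0,"y":0,"z":0.7,"spin":0},{"x":0,"y":0,"z":0.9,"spin":0},{"x":0,"y":0,"z":1,"spin":0},{"x":0,"y":0,"z":1,"spin":0}]'
```

```text
time: 12.9
position: [0.5082, 0.1406, 0.142]
tcp_rot: [3.141, -0.0, 0.0]
ft_force: [1.2, -0.6, -2.1]
gripper_width: 0.0527
finger_force: 53.9
time: 13.7
position: [0.5385, 0.271, 0.0434]
tcp_rot: [3.139, -0.001, -0.013]
ft_force: [-1.2, -0.4, -1.9]
gripper_width: 0.0528
finger_force: 54.2
time: 14.2
position: [0.5426, 0.2727, 0.038]
tcp_rot: [-3.141, 0.0, -0.003]
ft_force: [0.4, -0.5, 0.8]
gripper_width: 0.0528
finger_force: 54.7
```

```bash
python3 -m inch '[{"x":0,"y":0,"z":0,"spin":0},{"x":0,"y":0,"z":0,"spin":0},{"x":0,"y":0,"z":0,"spin":0},{"x":0,"y":0,"z":-0.5,"spin":0},{"x":0,"y":0,"z":-3,"spin":0},{"x":0,"y":0,"z":-7,"spin":0},{"x":0,"y":0,"z":-11,"spin":0},{"x":0,"y":0,"z":-14,"spin":0},{"x":0,"y":0,"z":-14,"spin":0},{"x":0,"y":0,"z":-14,"spin":0}]' 1; python3 chk.py .542,.272,.052 .447,-.017
python3 -m inch '[{"x":-1.3,"y":4,"z":0,"spin":0},{"x":-2.8,"y":8.5,"z":0,"spin":0},{"x":-4.3,"y":13,"z":0,"spin":0},{"x":-5.8,"y":17.5,"z":0,"spin":0},{"x":-7.3,"y":22,"z":0,"spin":0},{"x":-8.6,"y":26,"z":0,"spin":0},{"x":-9.5,"y":28.9,"z":0,"spin":0},{"x":-9.5,"y":28.9,"z":0,"spin":0},{"x":-9.5,"y":28.9,"z":0,"spin":0}]' 0; python3 chk.py .447,-.017 .534,.132,.052 .542,.272,.052
```

```text
time: 15.2
position: [0.5419, 0.2726, 0.1777]
tcp_rot: [-3.141, 0.001, -0.003]
ft_force: [-0.5, 0.5, 0.4]
gripper_width: 0.0857
finger_force: 0.0
TCP [0.5406 0.2722 0.1753] 15.3
[0.542, 0.272, 0.052] top None
[0.542, 0.272, 0.052] scene None
[0.542, 0.272, 0.052] wrist (array([0.5426, 0.2727]), np.float64(0.9))
[0.447, -0.017] top (array([ 0.447 , -0.0165]), np.float64(0.69))
[0.447, -0.017] scene (array([ 0.4449, -0.0171]), np.float64(0.91))
[0.447, -0.017] wrist None
time: 16.25
position: [0.4462, -0.0166, 0.176]
tcp_rot: [-3.141, 0.004, 0.003]
ft_force: [-0.5, -0.2, 0.5]
gripper_width: -0.0001
finger_force: 0.0
TCP [ 0.4468 -0.0153  0.1764] 16.4
[0.447, -0.017] top None
[0.447, -0.017] scene (array([ 0.4455, -0.0163]), np.float64(0.87))
[0.447, -0.017] wrist (array([ 0.4472, -0.0178]), np.float64(0.94))
[0.534, 0.132, 0.052] top (array([0.533, 0.134]), np.float64(0.69))
[0.534, 0.132, 0.052] scene (array([0.5306, 0.1316]), np.float64(0.52))
[0.534, 0.132, 0.052] wrist (array([0.5333, 0.132 ]), np.float64(0.9))
[0.542, 0.272, 0.052] top (array([0.5414, 0.2736]), np.float64(0.64))
[0.542, 0.272, 0.052] scene None
[0.542, 0.272, 0.052] wrist None
```

```bash
python3 -m inch '[{"x":0,"y":0.1,"z":4.5,"spin":0},{"x":0,"y":0.1,"z":8,"spin":0},{"x":0,"y":0.1,"z":9.5,"spin":0},{"x":0,"y":0.1,"z":10.2,"spin":0},{"x":0,"y":0.1,"z":10.6,"spin":0},{"x":0,"y":0.1,"z":10.9,"spin":0},{"x":0,"y":0.1,"z":11.2,"spin":0},{"x":0,"y":0.1,"z":11.4,"spin":0},{"x":0,"y":0.1,"z":11.6,"spin":0},{"x":0,"y":0.1,"z":11.6,"spin":0}]'; python3 -m inch '[{"x":0,"y":0,"z":0.1,"spin":0},{"x":0,"y":0,"z":0.1,"spin":0}]'; python3 -m inch '[{"x":0,"y":0,"z":-3,"spin":0},{"x":0,"y":0,"z":-5,"spin":0},{"x":0,"y":0,"z":-5,"spin":0},{"x":0,"y":0,"z":-5,"spin":0},{"x":0,"y":0,"z":-5,"spin":0},{"x":0,"y":0,"z":-5,"spin":0},{"x":0,"y":0,"z":-2,"spin":0},{"x":0,"y":0,"z":1,"spin":0},{"x":0,"y":0,"z":3.4,"spin":0},{"x":0,"y":0,"z":3.4,"spin":0}]' 1 50;  python3 -m inch '[{"x":0,"y":0,"z":0,"spin":0},{"x":0,"y":0,"z":0,"spin":0},{"x":0,"y":0,"z":0,"spin":0},{"x":0,"y":0,"z":0,"spin":0},{"x":0,"y":0,"z":0,"spin":0},{"x":0,"y":0,"z":0,"spin":0}]' 0 50
```

```text
time: 17.4
position: [0.4468, -0.0166, 0.0638]
tcp_rot: [3.141, -0.0, 0.004]
ft_force: [-2.7, 4.5, 23.7]
gripper_width: 0.0001
finger_force: 11.8
time: 17.6
position: [0.4468, -0.0166, 0.0637]
tcp_rot: [3.141, -0.0, 0.005]
ft_force: [-3.6, 3.7, 32.3]
gripper_width: 0.0
finger_force: 16.7
time: 18.6
position: [0.4447, -0.017, 0.0228]
tcp_rot: [-3.14, 0.001, 0.011]
ft_force: [-0.4, -0.5, 1.3]
gripper_width: 0.0853
finger_force: 0.0
time: 19.2
position: [0.4472, -0.0175, 0.0269]
tcp_rot: [3.141, -0.001, 0.003]
ft_force: [-0.4, 0.3, 7.5]
gripper_width: 0.0527
finger_force: 52.9
```

```bash
python3 -m inch '[{"x":0,"y":0,"z":-2,"spin":0},{"x":0,"y":0,"z":-5,"spin":0},{"x":0,"y":0,"z":-8,"spin":0},{"x":0.1,"y":-3,"z":-8,"spin":0},{"x":0.3,"y":-7,"z":-8,"spin":0},{"x":0.5,"y":-11,"z":-8,"spin":0},{"x":0.7,"y":-14.5,"z":-8,"spin":0},{"x":0.7,"y":-15.5,"z":-7,"spin":0},{"x":0.7,"y":-15.5,"z":-4,"spin":0},{"x":0.7,"y":-15.5,"z":-2,"spin":0}]'; python3 -m inch '[{"x":0,"y":0,"z":0.4,"spin":0},{"x":0,"y":0,"z":0.7,"spin":0},{"x":0,"y":0,"z":0.9,"spin":0},{"x":0,"y":0,"z":1.0,"spin":0},{"x":0,"y":0,"z":1.0,"spin":0}]'
```

```text
time: 20.2
position: [0.4533, 0.1379, 0.0448]
tcp_rot: [3.141, 0.002, -0.0]
ft_force: [-0.1, -0.7, -2.6]
gripper_width: 0.0526
finger_force: 53.4
time: 20.7
position: [0.4541, 0.1373, 0.0369]
tcp_rot: [3.141, -0.001, 0.002]
ft_force: [-1.0, -1.2, 2.6]
gripper_width: 0.0529
finger_force: 53.9
```

```bash
python3 -m inch '[{"x":0,"y":0,"z":0,"spin":0},{"x":0,"y":0,"z":0,"spin":0},{"x":0,"y":0,"z":0,"spin":0},{"x":0,"y":0,"z":-0.5,"spin":0},{"x":0,"y":0,"z":-3,"spin":0},{"x":0,"y":0,"z":-7,"spin":0},{"x":0,"y":0,"z":-11,"spin":0},{"x":0,"y":0,"z":-15,"spin":0},{"x":0,"y":0,"z":-17,"spin":0},{"x":0,"y":0,"z":-17,"spin":0}]' 1 
python3 -m inch '[{"x":0,"y":4,"z":0,"spin":0},{"x":0,"y":8,"z":0,"spin":0},{"x":1,"y":12,"z":0,"spin":0},{"x":2,"y":16,"z":0,"spin":0},{"x":3,"y":20,"z":0,"spin":0},{"x":3,"y":21,"z":0,"spin":0},{"x":3,"y":21,"z":0,"spin":0}]'
cat > knob.py <<'E'
from h import *
def knobs(s,pts,z=.1045,wr=False):
    hsv=cv2.cvtColor(s['img'],cv2.COLOR_RGB2HSV); m=cv2.inRange(hsv,(0,0,50),(179,75,110)); out=[]
    n,l,st,cc=cv2.connectedComponentsWithStats(cv2.morphologyEx(m,cv2.MORPH_OPEN,np.ones((3,3))))
    for p in pts:
        u=proj(s,[p[0],p[1],z])[0]
        f=proj(s,[[p[0]+.014,p[1],z],[p[0],p[1]+.014,z]]);A=np.pi*abs(np.linalg.det(f-u))
        c=[i for i in range(1,n) if .4*A<st[i,4]<3*A and np.hypot(*(cc[i]-u))<3*np.sqrt(A)]
        out.append(None if not c else (lambda i:(cc[i],st[i,4]/A,st[i]))(min(c,key=lambda i:np.hypot(*(cc[i]-u)))))
    return out
E
python3 - <<'E'
from knob import *
K=[[.578,-.07],[.532,-.225],[.4545,-.3565]]
t=snap('top');w=snap('wrist','w3.png')
print(robot.get_state()['position'],robot.get_state()['time'])
for p,a,b in zip(K,knobs(t,K),knobs(w,K)):
    print(p,'top',a and (plane(t,a[0],.1045)[0].round(4),a[1],a[2]),'wr',b and (plane(w,b[0],.1045)[0].round(4),b[1],b[2]))
E
```

```text
time: 21.7
position: [0.4556, 0.1379, 0.2092]
tcp_rot: [-3.141, 0.0, -0.012]
ft_force: [-0.3, -0.1, -1.2]
gripper_width: 0.0854
finger_force: 0.0
time: 22.4
position: [0.4831, -0.0736, 0.2048]
tcp_rot: [-3.141, 0.006, 0.003]
ft_force: [-0.6, -0.3, 0.6]
gripper_width: 0.0854
finger_force: 0.0
[ 0.48234367 -0.07134664  0.2049654 ] 22.5
[0.578, -0.07] top None wr (array([ 0.5794, -0.0719,  0.1045]), np.float64(0.9261193161441255), array([ 235,   56,   38,   40, 1179], dtype=int32))
[0.532, -0.225] top None wr (array([ 0.5328, -0.2297,  0.1045]), np.float64(0.8602349489815441), array([440, 123,  34,  34, 899], dtype=int32))
[0.4545, -0.3565] top None wr None
```

View pics/w3.png

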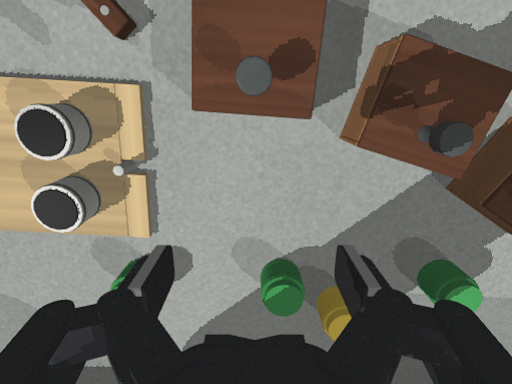

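```bash
python3 -m inch '[{"x":4,"y":0,"z":0,"spin":3.8},{"x":8,"y":0,"z":0,"spin":3.8},{"x":9.7,"y":0,"z":1,"spin":3.8},{"x":9.7,"y":0,"z":5,"spin":3.8},{"x":9.7,"y":0,"z":8.5,"spin":3.8},{"x":9.7,"y":0,"z":10.3,"spin":3.8},{"x":9.7,"y":0,"z":10.5,"spin":3.8},{"x":9.7,"y":0,"z":10.5,"spin":3.8}]' 0.8 30; python3 -m inch '[{"x":0,"y":0,"z":0,"spin":0},{"x":0,"y":0,"z":0,"spin":0},{"x":0,"y":0,"z":0,"spin":0},{"x":0,"y":0,"z":0,"spin":0},{"x":0,"y":0,"z":0,"spin":0},{"x":0,"y":0,"z":0,"spin":0}]' 0 30
```

```text
time: 23.3
position: [0.5801, -0.0708, 0.1005]
tcp_rot: [-3.139, 0.102, 0.003]
ft_force: [1.0, 0.3, 0.7]
gripper_width: 0.0684
finger_force: 0.0
time: 23.9
position: [0.5814, -0.072, 0.1023]
tcp_rot: [-3.139, 0.106, -0.004]
ft_force: [1.1, 4.6, 6.4]
gripper_width: 0.0266
finger_force: 29.4
```

```bash
python3 -m inch '[{"x":0.4,"y":0,"z":-0.6,"spin":0},{"x":0.8,"y":0,"z":-1.15,"spin":0},{"x":1.3,"y":0,"z":-1.65,"spin":0},{"x":1.83,"y":0,"z":-2.14,"spin":0},{"x":2.4,"y":0,"z":-2.55,"spin":0},{"x":2.99,"y":0,"z":-2.94,"spin":0},{"x":3.6,"y":0,"z":-3.25,"spin":0},{"x":4.28,"y":0,"z":-3.53,"spin":0},{"x":4.95,"y":0,"z":-3.73,"spin":0},{"x":5.65,"y":0,"z":-3.89,"spin":0}]'; python3 -m inch '[{"x":0.7,"y":0,"z":-0.08,"spin":0},{"x":1.41,"y":0,"z":-0.11,"spin":0},{"x":2.1,"y":0,"z":-0.07,"spin":0},{"x":2.81,"y":0,"z":0.02,"spin":0},{"x":3.5,"y":0,"z":0.18,"spin":0},{"x":4.18,"y":0,"z":0.4,"spin":0},{"x":4.8,"y":0,"z":0.68,"spin":0},{"x":5.45,"y":0,"z":1.01,"spin":0},{"x":6.05,"y":0,"z":1.4,"spin":0},{"x":6.6,"y":0,"z":1.82,"spin":0}]'
```

```text
time: 24.9
position: [0.6373, -0.0761, 0.1407]
tcp_rot: [-3.14, 0.105, 0.001]
ft_force: [-3.7, 1.9, 2.3]
gripper_width: 0.0266
finger_force: 30.5
time: 25.9
position: [0.7055, -0.0811, 0.1223]
tcp_rot: [3.139, -0.105, 0.008]
ft_force: [0.2, 2.1, 4.8]
gripper_width: 0.0264
finger_force: 31.3
```

```bash
python3 -m inch '[{"x":0,"y":0,"z":0,"spin":0},{"x":0,"y":0,"z":0,"spin":0},{"x":0,"y":0,"z":0,"spin":0},{"x":0,"y":0,"z":-3,"spin":0},{"x":0,"y":0,"z":-7.5,"spin":0},{"x":0,"y":0,"z":-12,"spin":0},{"x":-4,"y":0,"z":-13,"spin":0},{"x":-9,"y":0,"z":-13,"spin":0},{"x":-14,"y":0,"z":-13,"spin":0},{"x":-17.5,"y":0,"z":-13,"spin":0}]' 0.8;python3 -m inch '[{"x":0,"y":0,"z":0,"spin":0}]'; python3 -c "
from h import *
w=snap('wrist','w4.png');print(robot.get_state()['position'])"
```

```text
time: 26.9
position: [0.5244, -0.0683, 0.2515]
tcp_rot: [-3.14, 0.105, 0.003]
ft_force: [-0.2, -0.4, 0.8]
gripper_width: 0.0685
finger_force: 0.0
time: 27.0
position: [0.5221, -0.0675, 0.2511]
tcp_rot: [-3.138, 0.106, 0.011]
ft_force: [-0.0, -1.1, -0.8]
gripper_width: 0.0685
finger_force: 0.0
[ 0.52573536 -0.06856889  0.25177344]
```

View pics/w4.png

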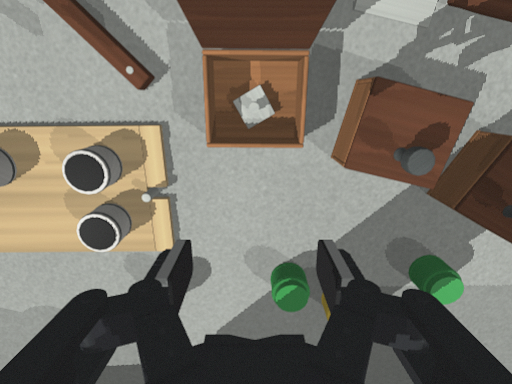

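Run:
```python
from knob import *
w=snap('wrist');t=snap('top')
K=[[.532,-.228],[.4545,-.3565]]
for p,a,b in zip(K,knobs(t,K),knobs(w,K)):
    print(p,'top',a and (plane(t,a[0],.1045)[0].round(4),a[1],a[2]),'wr',b and (plane(w,b[0],.1045)[0].round(4),b[1],b[2]))
```

```text
[0.532, -0.228] top None wr (array([ 0.5353, -0.2244,  0.1045]), np.float64(1.304105563380605), array([392, 152,  41,  28, 836], dtype=int32))
[0.4545, -0.3565] top None wr None
```

```bash
python3 -m inch '[{"x":-1,"y":4,"z":0,"spin":6},{"x":-1.5,"y":8,"z":1,"spin":12},{"x":-1.5,"y":12,"z":3,"spin":13.8},{"x":-1.5,"y":14.8,"z":5,"spin":13.8},{"x":-1.5,"y":14.8,"z":5,"spin":13.8},{"x":-1.5,"y":14.8,"z":5,"spin":13.8}]' 0.8;  python3 - <<'E'
from knob import *
w=snap('wrist','w5.png')
st=robot.get_state();print(st['position'],st['tcp_rot'])
K=[[.532,-.228],[.4545,-.3565]]
for p,b in zip(K,knobs(w,K)):
    print(p,'wr',b and (plane(w,b[0],.1045)[0].round(4),b[1],b[2]))
# lid outline of box b (brown) -> orientation at z=.061
hsv=cv2.cvtColor(w['img'],cv2.COLOR_RGB2HSV);m=cv2.inRange(hsv,(0,70,20),(15,255,255))
for c in cv2.findContours(cv2.morphologyEx(m,cv2.MORPH_CLOSE,np.ones((15,15))),0,2)[0]:
    if cv2.contourArea(c)>1500:
        r=cv2.minAreaRect((plane(w,c.reshape(-1,2),.061)[:,:2]*1000).astype(np.float32));print(np.round(r[0]),np.round(r[1]),r[2])
E
```

```text
time: 27.75
position: [0.5042, -0.2166, 0.2008]
tcp_rot: [-3.104, 0.484, 0.001]
ft_force: [-0.3, -0.4, 1.1]
gripper_width: 0.0686
finger_force: 0.0
[ 0.50431944 -0.21577058  0.20137674] [-3.10422898e+00  4.81485154e-01 -5.31522578e-04]
[0.532, -0.228] wr None
[0.4545, -0.3565] wr (array([ 0.4623, -0.359 ,  0.1045]), np.float64(1.5352507860198845), array([ 409,  181,   51,   37, 1304], dtype=int32))
[ 479. -367.] [131.  98.] 56.863224029541016
[ 552. -237.] [109.  98.] 72.259521484375
[631. -87.] [131. 163.] 85.7952880859375
```

View pics/w5.png

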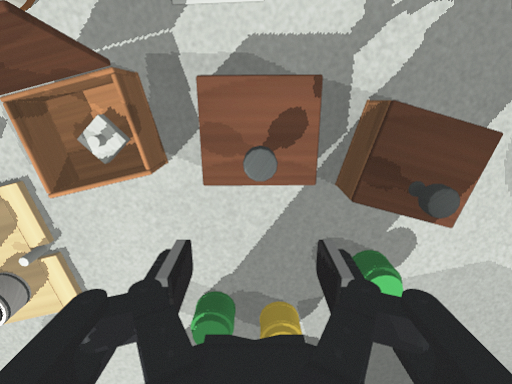

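Run:
```python
from h import *
w=snap('wrist')
a=plane(w,[[260.5,164],[442,202]],.1045);print(a.round(4))
c=plane(w,[[204,185],[317,185],[322,75],[197,76]],.061);print(c.round(4),c.mean(0).round(4))
u=np.array([np.cos(.309),-np.sin(.309)]);v=np.array([-u[1],u[0]])
d=a[0,:2]-robot.get_state()['position'][:2];print('tool dx,dy cm',100*d@u,-100*d@v)
```

```text
[[ 0.5334 -0.2304  0.1045]
 [ 0.4575 -0.3635  0.1045]]
[[ 0.5208 -0.1699  0.061 ]
 [ 0.4875 -0.2745  0.061 ]
 [ 0.5825 -0.302   0.061 ]
 [ 0.6145 -0.1992  0.061 ]] [ 0.5513 -0.2364  0.061 ]
tool dx,dy cm 3.2299221259312567 0.553099637158706
```

```bash
python3 -m inch '[{"x":3.2,"y":0.55,"z":0,"spin":0},{"x":3.2,"y":0.55,"z":4,"spin":0},{"x":3.2,"y":0.55,"z":8,"spin":0},{"x":3.2,"y":0.55,"z":9.9,"spin":0},{"x":3.2,"y":0.55,"z":10.1,"spin":0},{"x":3.2,"y":0.55,"z":10.1,"spin":0}]' 0.8 30; python3 -m inch '[{"x":0,"y":0,"z":0,"spin":0},{"x":0,"y":0,"z":0,"spin":0},{"x":0,"y":0,"z":0,"spin":0},{"x":0,"y":0,"z":0,"spin":0},{"x":0,"y":0,"z":0,"spin":0},{"x":0,"y":0,"z":0,"spin":0}]' 0 30
```

```text
time: 28.45
position: [0.5331, -0.2299, 0.1011]
tcp_rot: [3.105, -0.479, 0.001]
ft_force: [-0.6, 0.2, 0.6]
gripper_width: 0.0682
finger_force: 0.0
time: 29.05
position: [0.5331, -0.2307, 0.1021]
tcp_rot: [3.104, -0.482, 0.004]
ft_force: [0.6, 1.2, 5.9]
gripper_width: 0.0263
finger_force: 29.3
```

```bash
python3 -m inch '[{"x":0.4,"y":0,"z":-0.6,"spin":0},{"x":0.8,"y":0,"z":-1.15,"spin":0},{"x":1.3,"y":0,"z":-1.65,"spin":0},{"x":1.83,"y":0,"z":-2.14,"spin":0},{"x":2.4,"y":0,"z":-2.55,"spin":0},{"x":2.99,"y":0,"z":-2.94,"spin":0},{"x":3.6,"y":0,"z":-3.25,"spin":0},{"x":4.28,"y":0,"z":-3.53,"spin":0},{"x":4.95,"y":0,"z":-3.73,"spin":0},{"x":5.65,"y":0,"z":-3.89,"spin":0}]'; python3 -m inch '[{"x":0.7,"y":0,"z":-0.08,"spin":0},{"x":1.41,"y":0,"z":-0.11,"spin":0},{"x":2.1,"y":0,"z":-0.07,"spin":0},{"x":2.81,"y":0,"z":0.02,"spin":0},{"x":3.5,"y":0,"z":0.18,"spin":0},{"x":4.18,"y":0,"z":0.4,"spin":0},{"x":4.8,"y":0,"z":0.68,"spin":0},{"x":5.45,"y":0,"z":1.01,"spin":0},{"x":6.05,"y":0,"z":1.4,"spin":0},{"x":6.6,"y":0,"z":1.82,"spin":0}]'; python3 -m inch '[{"x":0,"y":0,"z":0,"spin":0},{"x":0,"y":0,"z":0,"spin":0},{"x":0,"y":0,"z":0,"spin":0},{"x":0,"y":0,"z":-3,"spin":0},{"x":0,"y":0,"z":-7.5,"spin":0},{"x":0,"y":0,"z":-12,"spin":0},{"x":-4,"y":0,"z":-13,"spin":0},{"x":-9,"y":0,"z":-13,"spin":0},{"x":-14,"y":0,"z":-13,"spin":0},{"x":-16,"y":0,"z":-13,"spin":0}]' 0.8;python3 -m inch '[{"x":0,"y":0,"z":0,"spin":0}]'; python3 -c "
from h import *
w=snap('wrist','w6.png');print(robot.get_state()['position'])"
```

```text
time: 30.05
position: [0.5867, -0.2474, 0.1405]
tcp_rot: [-3.104, 0.481, -0.0]
ft_force: [-2.9, 2.8, 2.6]
gripper_width: 0.0268
finger_force: 30.6
time: 31.05
position: [0.6519, -0.2679, 0.1223]
tcp_rot: [3.104, -0.482, 0.009]
ft_force: [1.2, 3.6, 5.3]
gripper_width: 0.0261
finger_force: 31.6
time: 32.05
position: [0.4914, -0.2168, 0.251]
tcp_rot: [-3.103, 0.482, 0.008]
ft_force: [0.4, -0.3, -0.0]
gripper_width: 0.0685
finger_force: 0.0
time: 32.15
position: [0.4932, -0.2179, 0.2514]
tcp_rot: [-3.104, 0.483, 0.004]
ft_force: [0.0, -0.3, 0.1]
gripper_width: 0.0684
finger_force: 0.0
[ 0.49573442 -0.21928695  0.25181909]
```

View pics/w6.png

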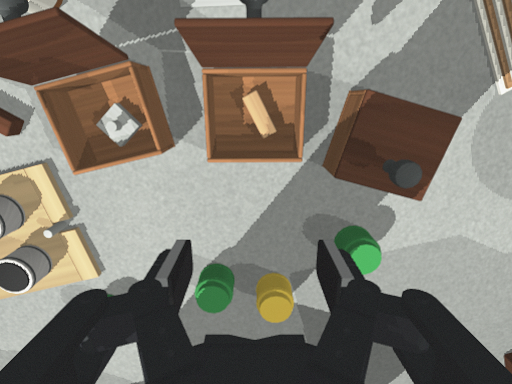

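```bash
python3 -m inch '[{"x":-1,"y":4,"z":0,"spin":6},{"x":-2,"y":8,"z":1,"spin":12},{"x":-2,"y":12,"z":3,"spin":15.4},{"x":-2,"y":14.1,"z":5,"spin":15.4},{"x":-2,"y":14.1,"z":5,"spin":15.4},{"x":-2,"y":14.1,"z":5,"spin":15.4}]' 0.8;  python3 - <<'E'
from h import *
w=snap('wrist','w7.png')
st=robot.get_state();print(st['position'],st['tcp_rot'])
g=cv2.cvtColor(w['img'],cv2.COLOR_RGB2GRAY)
u=proj(w,[.4575,-.3635,.1045]);print(u)
h=cv2.HoughCircles(cv2.GaussianBlur(g,(3,3),0),cv2.HOUGH_GRADIENT,1,20,param1=80,param2=12,minRadius=13,maxRadius=22)
for c in h[0][:12]:
    if np.hypot(*(c[:2]-u[0]))<50: print(c,plane(w,c[:2],.1045).round(4))
hsv=cv2.cvtColor(w['img'],cv2.COLOR_RGB2HSV);m=cv2.inRange(hsv,(0,90,20),(15,255,255))
for c in cv2.findContours(cv2.morphologyEx(m,cv2.MORPH_CLOSE,np.ones((15,15))),0,2)[0]:
    if cv2.contourArea(c)>1500:
        r=cv2.minAreaRect((plane(w,c.reshape(-1,2),.061)[:,:2]*1000).astype(np.float32));print(np.round(r[0]),np.round(r[1]),r[2])
E
```

```text
time: 32.8
position: [0.4355, -0.3486, 0.2007]
tcp_rot: [-3.011, 0.895, -0.0]
ft_force: [-0.4, 0.6, -0.2]
gripper_width: 0.0686
finger_force: 0.0
[ 0.43577155 -0.3479008   0.2013231 ] [ 3.01196788e+00 -8.92746274e-01  1.36774153e-03]
[[254.77455271 171.04097846]]
[ 473. -377.] [108.  97.] 56.87807846069336
[ 545. -235.] [160. 192.] 41.01784896850586
```

View pics/w7.png

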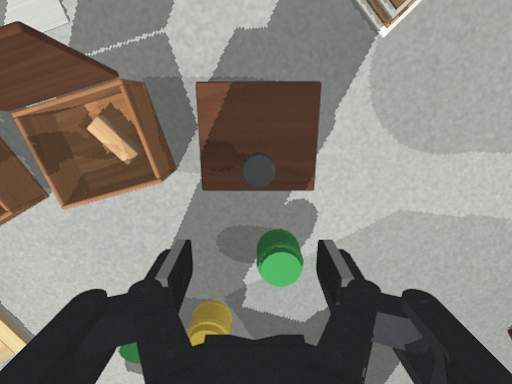

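```bash
python3 -m inch '[{"x":2.7,"y":0.35,"z":0,"spin":0},{"x":2.7,"y":0.35,"z":4,"spin":0},{"x":2.7,"y":0.35,"z":8,"spin":0},{"x":2.7,"y":0.35,"z":9.9,"spin":0},{"x":2.7,"y":0.35,"z":10.1,"spin":0},{"x":2.7,"y":0.35,"z":10.1,"spin":0}]' 0.8 30; python3 -m inch '[{"x":0,"y":0,"z":0,"spin":0},{"x":0,"y":0,"z":0,"spin":0},{"x":0,"y":0,"z":0,"spin":0},{"x":0,"y":0,"z":0,"spin":0},{"x":0,"y":0,"z":0,"spin":0},{"x":0,"y":0,"z":0,"spin":0}]' 0 30
```

```text
time: 33.45
position: [0.4567, -0.3648, 0.1009]
tcp_rot: [3.012, -0.89, 0.002]
ft_force: [0.6, 0.4, 0.6]
gripper_width: 0.0684
finger_force: 0.0
time: 34.05
position: [0.456, -0.366, 0.1018]
tcp_rot: [3.01, -0.892, 0.004]
ft_force: [-0.4, -0.3, 6.1]
gripper_width: 0.0267
finger_force: 29.3
```

```bash
python3 -m inch '[{"x":0.4,"y":0,"z":-0.6,"spin":0},{"x":0.8,"y":0,"z":-1.15,"spin":0},{"x":1.3,"y":0,"z":-1.65,"spin":0},{"x":1.83,"y":0,"z":-2.14,"spin":0},{"x":2.4,"y":0,"z":-2.55,"spin":0},{"x":2.99,"y":0,"z":-2.94,"spin":0},{"x":3.6,"y":0,"z":-3.25,"spin":0},{"x":4.28,"y":0,"z":-3.53,"spin":0},{"x":4.95,"y":0,"z":-3.73,"spin":0},{"x":5.65,"y":0,"z":-3.89,"spin":0}]'; python3 -m inch '[{"x":0.7,"y":0,"z":-0.08,"spin":0},{"x":1.41,"y":0,"z":-0.11,"spin":0},{"x":2.1,"y":0,"z":-0.07,"spin":0},{"x":2.81,"y":0,"z":0.02,"spin":0},{"x":3.5,"y":0,"z":0.18,"spin":0},{"x":4.18,"y":0,"z":0.4,"spin":0},{"x":4.8,"y":0,"z":0.68,"spin":0},{"x":5.45,"y":0,"z":1.01,"spin":0},{"x":6.05,"y":0,"z":1.4,"spin":0},{"x":6.6,"y":0,"z":1.82,"spin":0}]';python3 -m inch '[{"x":0.5,"y":0,"z":0.45,"spin":0},{"x":0.7,"y":0,"z":0.69,"spin":0},{"x":0.7,"y":0,"z":0.69,"spin":0}]'; python3 -m inch '[{"x":0,"y":0,"z":0,"spin":0},{"x":0,"y":0,"z":0,"spin":0},{"x":0,"y":0,"z":0,"spin":0},{"x":0,"y":0,"z":-3,"spin":0},{"x":0,"y":0,"z":-7.5,"spin":0},{"x":0,"y":0,"z":-12,"spin":0},{"x":-4,"y":0,"z":-13,"spin":0},{"x":-9,"y":0,"z":-13,"spin":0},{"x":-14,"y":0,"z":-13,"spin":0},{"x":-14,"y":0,"z":-13,"spin":0}]' 0.8;python3 -m inch '[{"x":0,"y":0,"z":0,"spin":0}]'; python3 -c "
from h import *
w=snap('wrist','w8.png');print(robot.get_state()['position'])"
```

```text
time: 35.05
position: [0.5023, -0.396, 0.1402]
tcp_rot: [-3.012, 0.893, 0.004]
ft_force: [-4.8, 0.6, 2.7]
gripper_width: 0.0265
finger_force: 30.4
time: 36.05
position: [0.5602, -0.4336, 0.1222]
tcp_rot: [3.01, -0.892, 0.008]
ft_force: [-1.3, -2.8, 4.0]
gripper_width: 0.0268
finger_force: 31.4
time: 36.35
position: [0.5665, -0.4378, 0.1149]
tcp_rot: [3.009, -0.892, 0.01]
ft_force: [1.6, -2.8, 5.0]
gripper_width: 0.027
finger_force: 31.5
time: 37.35
position: [0.4384, -0.3502, 0.2411]
tcp_rot: [-3.002, 0.89, 0.025]
ft_force: [0.6, -0.4, -0.4]
gripper_width: 0.0684
finger_force: 0.0
time: 37.45
position: [0.4454, -0.3578, 0.2438]
tcp_rot: [-3.01, 0.893, 0.002]
ft_force: [-0.3, -0.1, 0.4]
gripper_width: 0.0685
finger_force: 0.0
[ 0.44693459 -0.35954474  0.24435988]
```

View pics/w8.png

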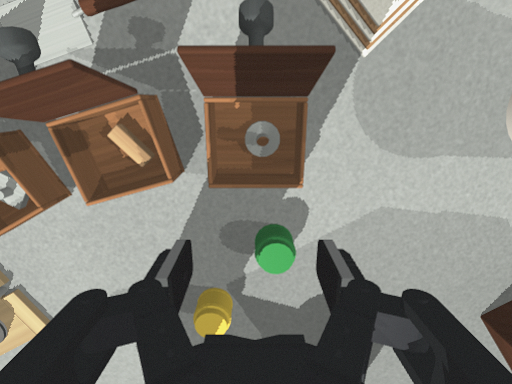

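```bash
cat > mk.py <<'E'
from h import *
def mk(w,u,rmax=30):
    hsv=cv2.cvtColor(w['img'],cv2.COLOR_RGB2HSV)
    m=cv2.inRange(hsv,(0,0,90),(179,50,255)); m2=np.zeros_like(m); cv2.circle(m2,tuple(int(v) for v in u),rmax,255,-1); m&=m2
    c=max(cv2.findContours(cv2.morphologyEx(m,cv2.MORPH_CLOSE,np.ones((9,9))),0,2)[0],key=cv2.contourArea)
    return cv2.fitEllipse(c)
E
python3 - <<'E'
from mk import *
w=snap('wrist')
e=mk(w,(262,139));print(e);p=plane(w,[e[0],[262.5,141]],.015);print(p,plane(w,[[262.5,141]],.05))
st=robot.get_state()['position'];np.savez('v1.npz',e=e[0],s=[262.5,141],**{k:w[k] for k in('mtx','D','eye','orientation')})
print('lid rim inner',plane(w,[[210,103],[302,100],[300,181],[214,184]],.055).round(4))
u=np.array([np.cos(.576),-np.sin(.576)]);v=np.array([-u[1],u[0]]);d=p[0,:2]-st[:2];print(st,'dx',100*d@u,'dy',-100*d@v)
cv2.imwrite('pics/mk1.png',cv2.resize(w['img'][90:190,200:310,::-1],None,fx=5,fy=5))
E
python3 -m inch '[{"x":2,"y":0,"z":0,"spin":0},{"x":4,"y":0,"z":0,"spin":0},{"x":5,"y":0,"z":0,"spin":0},{"x":5,"y":0,"z":0,"spin":0},{"x":5,"y":0,"z":0,"spin":0}]'
python3 - <<'E'
from mk import *
w=snap('wrist','w9.png');print(robot.get_state()['position'])
v=dict(np.load('v1.npz'))
u=proj(w,plane(v,[v['e']],.015))[0];print(u)
e=mk(w,u);print(e,tri(v,v['e'],w,e[0]))
x,y=map(int,e[0]);cv2.imwrite('pics/mk2.png',cv2.hconcat([cv2.imread('pics/mk1.png')[:400,:400],cv2.resize(w['img'][y-40:y+40,x-40:x+40,::-1],None,fx=5,fy=5)]))
E
```

```text
((261.1489562988281, 141.03712463378906), (34.407352447509766, 35.11409378051758), 17.0654239654541)
[[ 0.46912154 -0.38434545  0.015     ]
 [ 0.46824554 -0.38577397  0.015     ]] [[ 0.47282405 -0.38752843  0.05      ]]
lid rim inner [[ 0.5372 -0.3628  0.055 ]
 [ 0.4869 -0.4456  0.055 ]
 [ 0.4115 -0.3993  0.055 ]
 [ 0.4625 -0.3144  0.055 ]]
[ 0.44777485 -0.36041537  0.24454608] dx 3.0936443630081616 dy 0.8441935558593426
time: 38.05
position: [0.4886, -0.3865, 0.2435]
tcp_rot: [-3.012, 0.892, 0.002]
ft_force: [0.0, -1.0, -0.3]
gripper_width: 0.0683
finger_force: 0.0
[ 0.48823998 -0.38622321  0.24357674]
[261.00760694 179.36021279]
((260.9530944824219, 178.9945526123047), (32.94118118286133, 33.40066146850586), 19.427471160888672) (array([ 0.46869964, -0.38412794,  0.01155523]), np.float64(7.348176037129617e-05))
```

View pics/mk2.png

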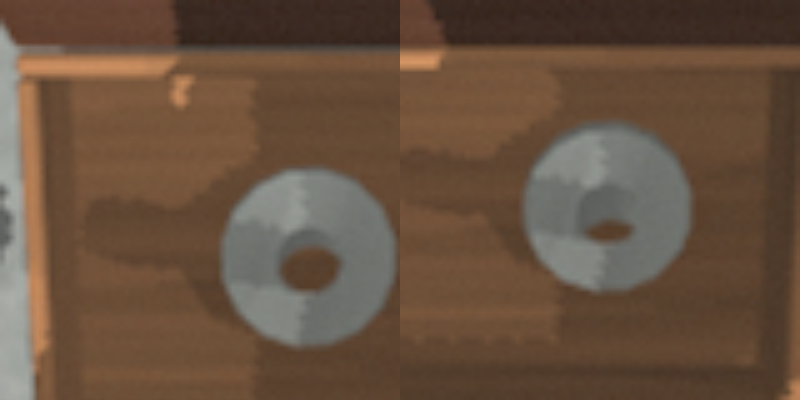

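```bash
python3 -m inch '[{"x":-1.75,"y":0.88,"z":0,"spin":0},{"x":-1.75,"y":0.88,"z":4,"spin":0},{"x":-1.75,"y":0.88,"z":8.5,"spin":0},{"x":-1.75,"y":0.88,"z":13,"spin":0},{"x":-1.75,"y":0.88,"z":15.5,"spin":0},{"x":-1.75,"y":0.88,"z":17.2,"spin":0},{"x":-1.75,"y":0.88,"z":18.6,"spin":0},{"x":-1.75,"y":0.88,"z":19.4,"spin":0},{"x":-1.75,"y":0.88,"z":19.8,"spin":0},{"x":-1.75,"y":0.88,"z":19.8,"spin":0}]' 0.5 40; python3 -m inch '[{"x":0,"y":0,"z":0,"spin":0},{"x":0,"y":0,"z":0,"spin":0},{"x":0,"y":0,"z":0,"spin":0},{"x":0,"y":0,"z":0,"spin":0},{"x":0,"y":0,"z":0,"spin":0},{"x":0,"y":0,"z":0,"spin":0}]' 0 40
```

```text
time: 39.1
position: [0.4692, -0.3846, 0.0462]
tcp_rot: [3.012, -0.893, 0.0]
ft_force: [-1.0, -0.1, 0.5]
gripper_width: 0.0428
finger_force: 0.0
time: 39.7
position: [0.4697, -0.385, 0.0471]
tcp_rot: [3.011, -0.893, 0.003]
ft_force: [-0.5, 1.1, 6.0]
gripper_width: 0.0148
finger_force: 39.2
```

```bash
python3 -m inch '[{"x":0,"y":0,"z":-2,"spin":0},{"x":0,"y":0,"z":-5,"spin":0},{"x":0,"y":0,"z":-9,"spin":0},{"x":0,"y":0,"z":-13,"spin":0},{"x":0,"y":0,"z":-17,"spin":0},{"x":0,"y":0,"z":-18,"spin":0}]'; python3 -m inch '[{"x":-1.5,"y":-2.3,"z":0,"spin":-2},{"x":-4,"y":-6.1,"z":0,"spin":-5},{"x":-6.5,"y":-10,"z":0,"spin":-9},{"x":-9,"y":-13.8,"z":0,"spin":-13},{"x":-11.5,"y":-17.6,"z":0,"spin":-17},{"x":-14,"y":-21.4,"z":0,"spin":-21},{"x":-16.5,"y":-25.2,"z":0,"spin":-25},{"x":-19,"y":-29,"z":0,"spin":-29},{"x":-21.5,"y":-32.9,"z":0,"spin":-33},{"x":-22.5,"y":-34.4,"z":0,"spin":-33}]'; python3 -m inch '[{"x":0,"y":0,"z":0,"spin":0}]'
```

```text
time: 40.3
position: [0.4707, -0.3863, 0.2306]
tcp_rot: [3.007, -0.891, 0.012]
ft_force: [0.3, -0.6, -0.8]
gripper_width: 0.0148
finger_force: 39.0
time: 41.3
position: [0.4658, 0.0302, 0.2247]
tcp_rot: [-3.14, -0.006, 0.006]
ft_force: [-0.1, -1.0, -0.7]
gripper_width: 0.0147
finger_force: 39.2
time: 41.4
position: [0.4663, 0.0292, 0.2248]
tcp_rot: [-3.141, -0.006, 0.005]
ft_force: [-0.3, -0.4, -1.2]
gripper_width: 0.0147
finger_force: 39.2
```

```bash
python3 -m inch '[{"x":0,"y":-3,"z":0,"spin":0},{"x":0,"y":-7,"z":0,"spin":0},{"x":0,"y":-11,"z":0,"spin":0},{"x":0,"y":-15,"z":0,"spin":0},{"x":0,"y":-19,"z":0,"spin":0},{"x":0.1,"y":-22.5,"z":0,"spin":0},{"x":0.1,"y":-24.7,"z":1,"spin":0},{"x":0.1,"y":-24.7,"z":5,"spin":0},{"x":0.1,"y":-24.7,"z":9,"spin":0},{"x":0.1,"y":-24.7,"z":12,"spin":0}]'; python3 -m inch '[{"x":0,"y":0,"z":0,"spin":0}]'; python3 -c "
from h import *
w=snap('wrist','w10.png');t=snap('top','t10.png')
m=cv2.hconcat([cv2.imread('pics/w10.png')[:,56:456],cv2.resize(cv2.imread('pics/t10.png')[100:292,130:330],None,fx=2,fy=2)]);cv2.imwrite('pics/c10.png',m);print(robot.get_state()['position'])"
```

```text
time: 42.4
position: [0.4684, 0.2722, 0.1032]
tcp_rot: [3.14, -0.001, -0.004]
ft_force: [-0.8, -0.0, -0.7]
gripper_width: 0.0148
finger_force: 39.4
time: 42.5
position: [0.4662, 0.2713, 0.1014]
tcp_rot: [3.138, -0.003, -0.016]
ft_force: [0.2, 0.5, -0.7]
gripper_width: 0.0149
finger_force: 39.3
[0.46931743 0.27261463 0.10539845]
```

View pics/c10.png

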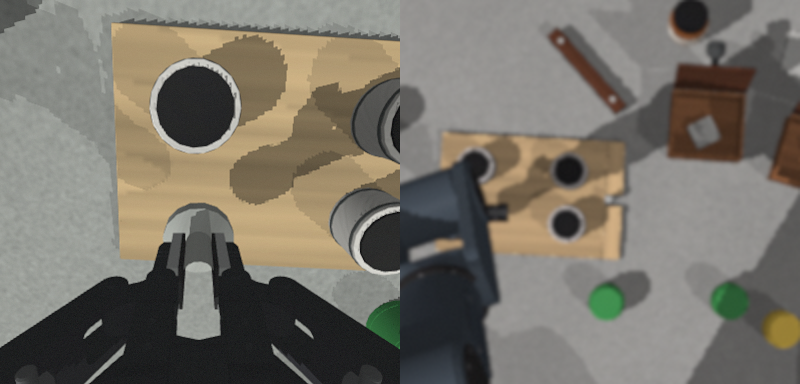

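```bash
python3 -m inch '[{"x":0,"y":0,"z":2,"spin":0},{"x":0,"y":0,"z":3.6,"spin":0},{"x":0,"y":0,"z":4.4,"spin":0},{"x":0,"y":0,"z":4.8,"spin":0},{"x":0,"y":0,"z":5.0,"spin":0},{"x":0,"y":0,"z":5.1,"spin":0},{"x":0,"y":0,"z":5.2,"spin":0},{"x":0,"y":0,"z":5.2,"spin":0},{"x":0,"y":0,"z":5.2,"spin":0}]'
```

```text
time: 43.5
position: [0.4692, 0.2736, 0.0543]
tcp_rot: [-3.141, 0.001, -0.001]
ft_force: [0.2, -0.2, -1.3]
gripper_width: 0.0148
finger_force: 39.3
```

```bash
python3 -m inch '[{"x":0,"y":0,"z":0.1,"spin":0},{"x":0,"y":0,"z":0.2,"spin":0},{"x":0,"y":0,"z":0.25,"spin":0},{"x":0,"y":0,"z":0.25,"spin":0}]'
```

```text
time: 43.9
position: [0.4691, 0.2736, 0.052]
tcp_rot: [-3.141, 0.001, -0.0]
ft_force: [-0.6, -0.4, 4.1]
gripper_width: 0.0149
finger_force: 40.0
```

```bash
python3 -m inch '[{"x":0,"y":0,"z":0,"spin":0},{"x":0,"y":0,"z":0,"spin":0},{"x":0,"y":0,"z":0,"spin":0},{"x":0,"y":0,"z":-1,"spin":0},{"x":0,"y":0,"z":-4,"spin":0},{"x":0,"y":0,"z":-8,"spin":0},{"x":0,"y":0,"z":-12,"spin":0},{"x":0,"y":0,"z":-15,"spin":0},{"x":0,"y":0,"z":-15,"spin":0}]' 0.5; python3 -m inch '[{"x":-5,"y":0,"z":0,"spin":-8},{"x":-9,"y":0,"z":0,"spin":-16},{"x":-9,"y":0,"z":0,"spin":-24},{"x":-9,"y":0,"z":0,"spin":-32},{"x":-9,"y":0,"z":0,"spin":-40},{"x":-9,"y":0,"z":0,"spin":-48},{"x":-9,"y":0,"z":0,"spin":-56},{"x":-9,"y":0,"z":0,"spin":-64},{"x":-9,"y":0,"z":0,"spin":-72},{"x":-9,"y":0,"z":0,"spin":-80}]' 0;python3 -m inch '[{"x":0,"y":0,"z":0,"spin":-6.5},{"x":0,"y":0,"z":0,"spin":-6.5},{"x":0,"y":0,"z":0,"spin":-6.5}]'
cat > fin.py <<'E'
from tins import *
import sys
sys.argv=sys.argv
t=snap('top',sys.argv[1]+'t.png');s=snap('scene',sys.argv[1]+'s.png');w=snap('wrist',sys.argv[1]+'w.png')
st=robot.get_state();print('TCP',np.round(st['position'],4),np.round(st['tcp_rot'],3),np.round(st['joint_pos'],2),round(st['time'],1))
hsv=cv2.cvtColor(t['img'],cv2.COLOR_RGB2HSV);m=np.zeros(hsv.shape[:2],np.uint8)
x0,y0,x1,y1=130,100,262,260
m[y0:y1,x0:x1]=cv2.inRange(hsv,(10,70,90),(28,255,255))[y0:y1,x0:x1]
c=np.vstack([c for c in cv2.findContours(m,0,2)[0] if cv2.contourArea(c)>30])
r=cv2.minAreaRect((plane(t,c.reshape(-1,2),.01)[:,:2]*1000).astype(np.float32));print('board',np.round(r[0]),np.round(r[1]),r[2],cv2.boxPoints(r).round(0).tolist())
E
python3 fin.py f1; python3 chk.py .534,.133,.052 .542,.273,.052 .454,.137,.052
```

```text
time: 44.8
position: [0.4718, 0.2746, 0.2067]
tcp_rot: [-3.138, 0.0, -0.016]
ft_force: [0.4, 0.2, 0.6]
gripper_width: 0.0426
finger_force: 0.0
time: 45.8
position: [0.3784, 0.2733, 0.201]
tcp_rot: [-2.401, -2.026, 0.002]
ft_force: [0.4, -0.6, -0.1]
gripper_width: -0.0
finger_force: 0.0
time: 46.1
position: [0.3787, 0.2734, 0.2012]
tcp_rot: [-2.291, -2.149, 0.001]
ft_force: [0.5, 0.5, 0.0]
gripper_width: -0.0001
finger_force: 0.0
TCP [0.3789 0.2735 0.2014] [-2.290e+00 -2.151e+00  1.000e-03] [0.39 0.4  1.87 0.   0.87 0.45] 46.2
board [498. 195.] [279. 179.] 86.60206604003906 [[400.0, 61.0], [579.0, 50.0], [595.0, 329.0], [416.0, 339.0]]
TCP [0.3791 0.2735 0.2015] 46.4
[0.534, 0.133, 0.052] top (array([0.533, 0.134]), np.float64(0.69))
[0.534, 0.133, 0.052] scene (array([0.4505, 0.1382]), np.float64(0.65))
[0.534, 0.133, 0.052] wrist (array([0.5314, 0.1346]), np.float64(0.91))
[0.542, 0.273, 0.052] top (array([0.5416, 0.2736]), np.float64(0.66))
[0.542, 0.273, 0.052] scene None
[0.542, 0.273, 0.052] wrist (array([0.5405, 0.2735]), np.float64(0.92))
[0.454, 0.137, 0.052] top (array([0.4533, 0.1382]), np.float64(0.7))
[0.454, 0.137, 0.052] scene (array([0.4505, 0.1382]), np.float64(0.71))
[0.454, 0.137, 0.052] wrist (array([0.5314, 0.1346]), np.float64(0.92))
```

Run:
```python
import cv2
a=cv2.imread('pics/f1w.png');b=cv2.imread('pics/f1s.png')
cv2.imwrite('pics/f1c.png',cv2.hconcat([cv2.resize(a,(400,300)),cv2.resize(b[100:250,180:380],(400,300))]))
```

```text
(no output)
```

View pics/f1c.png

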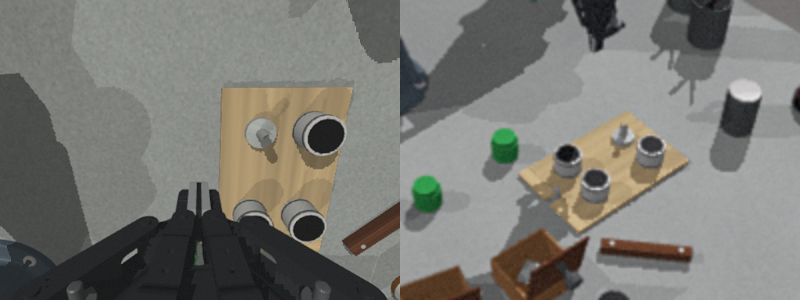

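```bash
python3 -m inch '[{"x":0.8,"y":0,"z":4,"spin":0},{"x":0.8,"y":0,"z":8.5,"spin":0},{"x":0.8,"y":0,"z":13,"spin":0},{"x":0.8,"y":0,"z":15.5,"spin":0},{"x":0.8,"y":0,"z":16.8,"spin":0},{"x":0.8,"y":0,"z":17.5,"spin":0},{"x":0.8,"y":0,"z":17.5,"spin":0},{"x":0.8,"y":0,"z":17.5,"spin":0}]'; python3 -m inch '[{"x":0,"y":0.2,"z":0,"spin":0},{"x":0,"y":0.5,"z":0,"spin":0},{"x":0,"y":0.8,"z":0,"spin":0},{"x":0,"y":1.1,"z":0,"spin":0},{"x":0,"y":1.3,"z":0,"spin":0},{"x":0,"y":1.5,"z":0,"spin":0},{"x":0,"y":1.6,"z":0,"spin":0},{"x":0,"y":1.7,"z":0,"spin":0},{"x":0,"y":1.7,"z":0,"spin":0}]'
```

```text
time: 47.2
position: [0.38, 0.2817, 0.027]
tcp_rot: [2.289, 2.152, 0.002]
ft_force: [-0.5, 0.3, 0.3]
gripper_width: 0.0001
finger_force: 0.0
time: 48.1
position: [0.3966, 0.2805, 0.0265]
tcp_rot: [-2.289, -2.152, 0.0]
ft_force: [-0.7, 0.0, -0.4]
gripper_width: 0.0001
finger_force: 0.0
```

```bash
python3 -m inch '[{"x":0.18,"y":0.35,"z":0.05,"spin":1},{"x":0.35,"y":0.7,"z":0.1,"spin":2},{"x":0.52,"y":1.06,"z":0.1,"spin":3},{"x":0.68,"y":1.42,"z":0.1,"spin":4},{"x":0.83,"y":1.78,"z":0.1,"spin":5},{"x":0.98,"y":2.15,"z":0.1,"spin":6},{"x":1.12,"y":2.51,"z":0.1,"spin":7},{"x":1.26,"y":2.88,"z":0.1,"spin":8},{"x":1.39,"y":3.26,"z":0.1,"spin":9},{"x":1.51,"y":3.63,"z":0.1,"spin":10}]'; python3 -m inch '[{"x":0,"y":0,"z":0,"spin":0}]';python3 fin.py f2
```

```text
time: 49.1
position: [0.4282, 0.2928, 0.0256]
tcp_rot: [-2.465, -1.94, 0.017]
ft_force: [-9.8, 3.1, 8.4]
gripper_width: -0.0002
finger_force: 6.8
time: 49.2
position: [0.4298, 0.2932, 0.0256]
tcp_rot: [-2.466, -1.941, 0.012]
ft_force: [-7.0, 3.1, 6.7]
gripper_width: -0.0002
finger_force: 5.6
TCP [0.4298 0.2931 0.0256] [-2.466 -1.941  0.012] [0.38 0.77 1.84 0.   0.54 0.62] 49.4
board [510. 193.] [279. 180.] 79.63056182861328 [[397.0, 72.0], [574.0, 40.0], [624.0, 314.0], [447.0, 347.0]]
```

```bash
python3 -m inch '[{"x":0.18,"y":0.35,"z":-0.03,"spin":1},{"x":0.35,"y":0.7,"z":-0.05,"spin":2},{"x":0.52,"y":1.06,"z":-0.05,"spin":3},{"x":0.68,"y":1.42,"z":-0.05,"spin":4},{"x":0.83,"y":1.78,"z":-0.05,"spin":5},{"x":0.98,"y":2.15,"z":-0.05,"spin":6},{"x":1.12,"y":2.51,"z":-0.05,"spin":7},{"x":1.26,"y":2.88,"z":-0.05,"spin":8},{"x":1.39,"y":3.26,"z":-0.05,"spin":9},{"x":1.51,"y":3.63,"z":-0.05,"spin":10}]'; python3 -m inch '[{"x":0.18,"y":0.35,"z":0,"spin":1},{"x":0.35,"y":0.7,"z":0,"spin":2},{"x":0.52,"y":1.06,"z":0,"spin":3},{"x":0.68,"y":1.42,"z":0,"spin":4},{"x":0.83,"y":1.78,"z":0,"spin":5},{"x":0.98,"y":2.15,"z":0,"spin":6},{"x":1.12,"y":2.51,"z":0,"spin":7},{"x":1.26,"y":2.88,"z":0,"spin":8},{"x":1.39,"y":3.26,"z":0,"spin":9},{"x":1.51,"y":3.63,"z":0,"spin":10}]';python3 fin.py f3; python3 chk.py .576,.123,.052 .63,.25,.052 .50,.143,.052
```

```text
time: 50.35
position: [0.4699, 0.3004, 0.0256]
tcp_rot: [-2.627, -1.718, 0.007]
ft_force: [-4.7, 5.0, 1.4]
gripper_width: -0.0002
finger_force: 4.0
time: 51.35
position: [0.5103, 0.3004, 0.0256]
tcp_rot: [-2.767, -1.482, 0.003]
ft_force: [-3.3, 6.1, -0.8]
gripper_width: -0.0
finger_force: 3.6
TCP [0.5112 0.2999 0.0257] [-2.767e+00 -1.485e+00  1.000e-03] [0.34 0.81 1.65 0.   0.67 0.93] 51.5
board [550. 179.] [279. 179.] 59.02024459838867 [[402.0, 105.0], [555.0, 13.0], [699.0, 252.0], [545.0, 345.0]]
TCP [0.5111 0.2996 0.0257] 51.6
[0.576, 0.123, 0.052] top (array([0.5555, 0.1086]), np.float64(0.7))
[0.576, 0.123, 0.052] scene (array([0.5547, 0.1077]), np.float64(0.63))
[0.576, 0.123, 0.052] wrist None
[0.63, 0.25, 0.052] top (array([0.6269, 0.228 ]), np.float64(0.64))
[0.63, 0.25, 0.052] scene None
[0.63, 0.25, 0.052] wrist None
[0.5, 0.143, 0.052] top (array([0.486 , 0.1502]), np.float64(0.64))
[0.5, 0.143, 0.052] scene (array([0.4834, 0.1489]), np.float64(0.59))
[0.5, 0.143, 0.052] wrist None
```

```bash
python3 -m inch '[{"x":0.18,"y":0.35,"z":0,"spin":1},{"x":0.35,"y":0.7,"z":0,"spin":2},{"x":0.52,"y":1.06,"z":0,"spin":3},{"x":0.68,"y":1.42,"z":0,"spin":4},{"x":0.83,"y":1.78,"z":0,"spin":5},{"x":0.98,"y":2.15,"z":0,"spin":6},{"x":1.12,"y":2.51,"z":0,"spin":7},{"x":1.26,"y":2.88,"z":0,"spin":8},{"x":1.39,"y":3.26,"z":0,"spin":9},{"x":1.51,"y":3.63,"z":0,"spin":10}]'; python3 -m inch '[{"x":0.18,"y":0.35,"z":0,"spin":1},{"x":0.35,"y":0.7,"z":0,"spin":2},{"x":0.52,"y":1.06,"z":0,"spin":3},{"x":0.68,"y":1.42,"z":0,"spin":4},{"x":0.83,"y":1.78,"z":0,"spin":5}]';python3 fin.py f4
```

```text
time: 52.65
position: [0.55, 0.2924, 0.0257]
tcp_rot: [-2.886, -1.237, 0.0]
ft_force: [-1.0, 6.0, -0.7]
gripper_width: 0.0004
finger_force: 2.5
time: 53.15
position: [0.5689, 0.2863, 0.0257]
tcp_rot: [-2.937, -1.11, -0.001]
ft_force: [-0.6, 6.9, -2.1]
gripper_width: 0.0001
finger_force: 2.4
TCP [0.5692 0.2855 0.0259] [-2.938e+00 -1.113e+00 -1.000e-03] [0.29 0.85 1.54 0.   0.76 1.14] 53.3
board [575. 160.] [278. 181.] 43.643489837646484 [[412.0, 130.0], [537.0, -1.0], [738.0, 191.0], [614.0, 322.0]]
```

```bash
python3 -m inch '[{"x":0.09,"y":0.17,"z":0,"spin":0.5},{"x":0.18,"y":0.35,"z":0,"spin":1},{"x":0.26,"y":0.52,"z":0,"spin":1.5},{"x":0.35,"y":0.7,"z":0,"spin":2},{"x":0.35,"y":0.7,"z":0,"spin":2},{"x":0.35,"y":0.7,"z":0,"spin":2}]';python3 fin.py f5;  python3 -m inch '[{"x":0.04,"y":0.1,"z":0,"spin":0.3},{"x":0.04,"y":0.1,"z":0,"spin":0.3}]';python3 fin.py f6
```

```text
time: 53.9
position: [0.5761, 0.2826, 0.0259]
tcp_rot: [-2.957, -1.061, 0.0]
ft_force: [-1.4, 5.3, -2.2]
gripper_width: 0.0002
finger_force: 2.2
TCP [0.5761 0.2826 0.0259] [-2.957 -1.061 -0.   ] [0.28 0.85 1.52 0.   0.77 1.16] 54.0
board [579. 156.] [279. 180.] 41.32376480102539 [[415.0, 131.0], [534.0, -3.0], [744.0, 181.0], [625.0, 316.0]]
time: 54.25
position: [0.5771, 0.2821, 0.0259]
tcp_rot: [-2.959, -1.053, -0.0]
ft_force: [-1.0, 5.6, -2.2]
gripper_width: -0.0001
finger_force: 2.2
TCP [0.5771 0.282  0.0259] [-2.959 -1.053 -0.   ] [0.28 0.85 1.52 0.   0.77 1.17] 54.4
board [580. 156.] [279. 180.] 41.12791442871094 [[415.0, 132.0], [534.0, -3.0], [744.0, 180.0], [626.0, 316.0]]
```

```bash
python3 -m inch '[{"x":0,"y":-0.5,"z":0,"spin":0},{"x":0,"y":-1.5,"z":0,"spin":0},{"x":0,"y":-3,"z":0,"spin":0},{"x":0,"y":-4,"z":-2,"spin":0},{"x":0,"y":-4,"z":-6,"spin":0},{"x":0,"y":-4,"z":-10,"spin":0},{"x":0,"y":-4,"z":-14,"spin":0},{"x":0,"y":-4,"z":-18,"spin":0},{"x":0,"y":-4,"z":-22,"spin":0},{"x":0,"y":-4,"z":-22,"spin":0}]'; python3 -m inch '[{"x":0,"y":4,"z":0,"spin":0},{"x":-2,"y":8,"z":0,"spin":0},{"x":-4,"y":12,"z":0,"spin":0},{"x":-4,"y":16,"z":0,"spin":0},{"x":-4,"y":18,"z":0,"spin":0},{"x":-4,"y":18,"z":0,"spin":0},{"x":-4,"y":18,"z":0,"spin":0}]'
cat > gap.py <<'E'
from h import *
w=snap('wrist','g1.png');st=robot.get_state();print(np.round(st['position'],4),round(st['time'],1),np.round(st['ft_force'],1))
hsv=cv2.cvtColor(w['img'],cv2.COLOR_RGB2HSV)
def seg(lo,hi,z,amin):
    m=cv2.morphologyEx(cv2.inRange(hsv,lo,hi),cv2.MORPH_OPEN,np.ones((3,3)))
    for c in cv2.findContours(m,0,1)[0]:
        if cv2.contourArea(c)>amin:
            W=plane(w,c.reshape(-1,2),z)[:,:2]*1000;r=cv2.minAreaRect(W.astype(np.float32))
            print(z,cv2.contourArea(c),np.round(r[0],1),np.round(r[1],1),round(r[2],2),cv2.boundingRect(c))
            yield W
u=np.array([np.cos(.7217),np.sin(.7217)]);n=np.array([-u[1],u[0]]);O=np.array([490.2,75])
for nm,lo,hi,z in(('board',(11,60,90),(28,255,255),.01),('batten',(0,70,20),(10,255,200),.022)):
    for W in seg(lo,hi,z,1500):
        q=(W-O)@np.c_[u,n]
        f=np.min if nm=='board' else np.max
        # edge facing the gap, in slices along stop x
        print(nm,[(x,round(float(f(q[abs(q[:,0]-x)<6,1])),1)) for x in range(0,260,20) if (abs(q[:,0]-x)<6).any()])
E
python3 gap.py
```

```text
time: 55.4
position: [0.5545, 0.3147, 0.253]
tcp_rot: [2.959, 1.055, 0.021]
ft_force: [0.9, 1.0, -0.2]
gripper_width: -0.0001
finger_force: 0.0
time: 56.1
position: [0.6337, 0.1489, 0.2452]
tcp_rot: [-2.958, -1.053, 0.003]
ft_force: [-0.0, 0.7, -0.7]
gripper_width: 0.0003
finger_force: 0.0
[0.6334 0.1494 0.2454] 56.1 [0.3 0.3 0.5]
0.01 3572.5 [598.5 -93.7] [162.8  98.2] 85.7 (306, 229, 116, 87)
board [(0, -236.2), (20, -216.7), (40, -197.8), (60, -179.2)]
0.01 23529.0 [579.3 155.3] [279.1 179.3] 41.04 (143, 79, 150, 204)
board [(0, -87.1), (20, -87.0), (40, -87.0), (60, -86.9), (80, -86.9), (100, -86.8), (120, -88.1), (140, -88.1), (160, -88.0), (180, -87.9), (200, -87.8), (220, -87.8), (240, -87.7)]
```

```bash
sed -i "s/('batten',(0,70,20),(10,255,200),.022)/('batten',(0,60,15),(14,255,160),.022)/; s/amin)/amin)/" gap.py
cat >> gap.py <<'E'
P=[*(O+170*u-105*n)/1000,.022]; c=proj(w,P)[0];print(c)
for k in range(-24,26,2):
    x=proj(w,[*(O+150*u-(94+11+k)*n)/1000,.022])[0].astype(int)
    print(94+11+k,hsv[x[1],x[0]].tolist(),end=' ')
E
python3 gap.py
```

```text
[0.6334 0.1497 0.2456] 56.2 [-0.7  0.4  0.1]
0.01 3559.0 [597.8 -93.7] [162.8  99.6] 85.78 (307, 229, 115, 87)
board [(0, -235.9), (20, -217.9), (40, -197.4), (60, -181.6)]
0.01 23488.5 [579.3 155.3] [279.2 179.1] 41.11 (143, 79, 151, 204)
board [(0, -86.7), (20, -86.6), (40, -86.5), (60, -87.9), (80, -87.8), (100, -87.7), (120, -87.6), (140, -87.5), (160, -87.4), (180, -87.3), (200, -87.2), (220, -88.3), (240, -88.2)]
0.022 5287.5 [ 638.4 -162.2] [ 96.1 342. ] 12.13 (307, 229, 191, 124)
batten [(0, -107.9), (20, -118.9), (40, -139.0), (60, -158.4)]
0.022 2277.0 [686.9 109. ] [157.   23.6] 41.02 (297, 87, 23, 127)
batten [(100, -92.6), (120, -92.4), (140, -93.5), (160, -93.3), (180, -93.0), (200, -94.0), (220, -93.7), (240, -93.5)]
[307.55630482 154.53266681]
81 [19, 89, 190] 83 [19, 90, 187] 85 [19, 90, 190] 87 [20, 86, 161] 89 [90, 6, 89] 91 [70, 9, 87] 93 [15, 33, 78] 95 [10, 130, 86] 97 [9, 125, 100] 99 [10, 122, 100] 101 [8, 129, 101] 103 [10, 130, 100] 105 [10, 130, 92] 107 [8, 120, 91] 109 [10, 136, 88] 111 [10, 130, 88] 113 [10, 127, 92] 115 [9, 129, 89] 117 [10, 74, 79] 119 [70, 7, 104] 121 [50, 8, 100] 123 [53, 10, 102] 125 [60, 8, 99] 127 [60, 8, 100] 129 [53, 10, 100]
```

```bash
python3 -m inch '[{"x":-1,"y":-4,"z":0,"spin":-1},{"x":-2.2,"y":-8,"z":0,"spin":-1.9},{"x":-3.5,"y":-12,"z":0,"spin":-1.9},{"x":-4.3,"y":-15.6,"z":0,"spin":-1.9},{"x":-4.3,"y":-15.6,"z":0,"spin":-1.9},{"x":-4.3,"y":-15.6,"z":0,"spin":-1.9}]'; python3 -m inch '[{"x":0,"y":0,"z":4,"spin":0},{"x":0,"y":0,"z":8.5,"spin":0},{"x":0,"y":0,"z":13,"spin":0},{"x":0,"y":0,"z":17,"spin":0},{"x":0,"y":0,"z":20,"spin":0},{"x":0,"y":0,"z":21.4,"spin":0},{"x":0,"y":0,"z":21.9,"spin":0},{"x":0,"y":0,"z":21.9,"spin":0},{"x":0,"y":0,"z":21.9,"spin":0}]'; python3 -m inch '[{"x":0,"y":0.2,"z":0,"spin":0},{"x":0,"y":0.4,"z":0,"spin":0},{"x":0,"y":0.6,"z":0,"spin":0},{"x":0,"y":0.8,"z":0,"spin":0},{"x":0,"y":0.9,"z":0,"spin":0},{"x":0,"y":1.0,"z":0,"spin":0},{"x":0,"y":1.0,"z":0,"spin":0}]'
```

```text
time: 56.8
position: [0.5016, 0.2434, 0.2464]
tcp_rot: [2.94, 1.108, 0.001]
ft_force: [1.1, -0.4, 0.7]
gripper_width: 0.0002
finger_force: 0.0
time: 57.7
position: [0.5041, 0.242, 0.0284]
tcp_rot: [2.942, 1.102, 0.005]
ft_force: [-0.4, 0.3, 0.5]
gripper_width: -0.0
finger_force: 0.0
time: 58.4
position: [0.5094, 0.2341, 0.0269]
tcp_rot: [-2.942, -1.102, 0.0]
ft_force: [-0.9, -0.6, -0.0]
gripper_width: -0.0002
finger_force: 0.0
```

```bash
python3 -m inch '[{"x":0,"y":0.05,"z":0.05,"spin":0},{"x":0,"y":0.1,"z":0.05,"spin":0},{"x":0,"y":0.15,"z":0.05,"spin":0},{"x":0,"y":0.2,"z":0.05,"spin":0},{"x":0,"y":0.2,"z":0.05,"spin":0}]'; python3 -m inch '[{"x":0,"y":0.05,"z":0,"spin":0},{"x":0,"y":0.1,"z":0,"spin":0},{"x":0,"y":0.15,"z":0,"spin":0},{"x":0,"y":0.15,"z":0,"spin":0}]'; python3 fin.py f7; sed -i 's/^    print(94.*$//; s/^for k in.*$//; s/^    x=proj.*$//' gap.py; python3 gap.py | grep -E '^(board|batten)|41\.|40\.'
```

```text
time: 58.9
position: [0.5107, 0.2327, 0.0265]
tcp_rot: [2.942, 1.102, 0.0]
ft_force: [0.5, 0.1, 0.0]
gripper_width: -0.0001
finger_force: 0.0
time: 59.3
position: [0.5118, 0.2315, 0.0265]
tcp_rot: [2.942, 1.102, 0.0]
ft_force: [0.1, 0.3, -0.0]
gripper_width: -0.0002
finger_force: 0.0
TCP [0.5117 0.2315 0.0265] [ 2.942  1.102 -0.   ] [ 0.23  0.79  1.74 -0.    0.61  1.08] 59.5
board [580. 155.] [278. 179.] 40.98857116699219 [[416.0, 132.0], [533.0, -3.0], [743.0, 179.0], [626.0, 314.0]]
0.01 67239.5 [584.8 192.5] [180.9 132.6] 41.12 (275, 0, 237, 340)
board [(60, -10.6), (80, -19.1), (100, -40.2), (120, -39.8), (140, -34.3), (160, -28.6), (180, -23.2), (200, -12.9), (220, -11.9), (240, -6.2)]
```

```bash
python3 -m inch '[{"x":0,"y":0.1,"z":0,"spin":0},{"x":0,"y":0.2,"z":0,"spin":0},{"x":0,"y":0.3,"z":0,"spin":0},{"x":0,"y":0.35,"z":0,"spin":0},{"x":0,"y":0.4,"z":0,"spin":0},{"x":0,"y":0.4,"z":0,"spin":0}]'; python3 -m inch '[{"x":0,"y":0.05,"z":0,"spin":0},{"x":0,"y":0.1,"z":0,"spin":0},{"x":0,"y":0.15,"z":0,"spin":0},{"x":0,"y":0.2,"z":0,"spin":0},{"x":0,"y":0.2,"z":0,"spin":0}]';python3 -m inch '[{"x":0,"y":0.05,"z":0,"spin":0},{"x":0,"y":0.1,"z":0,"spin":0},{"x":0,"y":0.1,"z":0,"spin":0}]'; python3 fin.py f8
```

```text
time: 60.1
position: [0.5144, 0.2285, 0.0265]
tcp_rot: [-2.942, -1.102, -0.0]
ft_force: [-0.0, -0.9, -0.0]
gripper_width: -0.0001
finger_force: 0.0
time: 60.6
position: [0.5151, 0.2276, 0.0265]
tcp_rot: [-2.941, -1.101, 0.001]
ft_force: [-0.6, 4.9, 0.6]
gripper_width: 0.0001
finger_force: 2.3
time: 60.9
position: [0.5152, 0.2274, 0.0265]
tcp_rot: [-2.941, -1.1, 0.002]
ft_force: [-3.1, 7.0, 1.8]
gripper_width: -0.0001
finger_force: 3.8
TCP [0.5152 0.2274 0.0265] [-2.941e+00 -1.101e+00  2.000e-03] [0.22 0.79 1.73 0.   0.62 1.07] 61.0
board [579. 156.] [278. 180.] 41.12788009643555 [[415.0, 132.0], [534.0, -4.0], [743.0, 179.0], [625.0, 315.0]]
```

```bash
python3 -m inch '[{"x":0,"y":0.05,"z":0,"spin":0},{"x":0,"y":0.1,"z":0,"spin":0},{"x":0,"y":0.15,"z":0,"spin":0},{"x":0,"y":0.2,"z":0,"spin":0},{"x":0,"y":0.2,"z":0,"spin":0}]';python3 -m inch '[{"x":0,"y":0.05,"z":0,"spin":0},{"x":0,"y":0.1,"z":0,"spin":0},{"x":0,"y":0.1,"z":0,"spin":0}]'; python3 fin.py f9
```

```text
time: 61.55
position: [0.5161, 0.2261, 0.0265]
tcp_rot: [-2.94, -1.1, 0.003]
ft_force: [-3.5, 7.7, 1.9]
gripper_width: 0.0002
finger_force: 4.2
time: 61.85
position: [0.5167, 0.2253, 0.0265]
tcp_rot: [-2.94, -1.1, 0.003]
ft_force: [-4.2, 8.8, 0.7]
gripper_width: 0.0
finger_force: 4.3
TCP [0.5167 0.2253 0.0265] [-2.94  -1.101  0.003] [0.21 0.79 1.73 0.   0.62 1.06] 62.0
board [582. 153.] [279. 183.] 40.85262680053711 [[417.0, 131.0], [537.0, -8.0], [747.0, 175.0], [627.0, 313.0]]
```

```bash
python3 -m inch '[{"x":0,"y":-0.5,"z":0,"spin":0},{"x":0,"y":-1.5,"z":0,"spin":0},{"x":0,"y":-3,"z":0,"spin":0},{"x":0,"y":-4,"z":-2,"spin":0},{"x":0,"y":-4,"z":-6,"spin":0},{"x":0,"y":-4,"z":-10,"spin":0},{"x":0,"y":-4,"z":-14,"spin":0},{"x":0,"y":-4,"z":-18,"spin":0},{"x":0,"y":-4,"z":-22,"spin":0},{"x":0,"y":-4,"z":-22,"spin":0}]'; python3 -m inch '[{"x":1,"y":4,"z":0,"spin":0},{"x":2.5,"y":8,"z":0,"spin":0},{"x":4,"y":12,"z":0,"spin":0},{"x":4,"y":16,"z":0,"spin":0},{"x":4,"y":17,"z":0,"spin":0},{"x":4,"y":17,"z":0,"spin":0},{"x":4,"y":17,"z":0,"spin":0}]'; python3 gap.py | grep -vE '^\[3'
python3 - <<'E'
from tins import *
w=snap('wrist'); a=.716;u=np.array([np.cos(a),np.sin(a)]);n=np.array([-u[1],u[0]]);O=np.array([.4902,.075])
for b in ((60,-40),(200,-40),(60,40)):
    p=O+b[0]*u/1e3+b[1]*n/1e3
    q=lids(w,[[*p]],.052)[0]
    if q: r=plane(w,q[0],.052)[0][:2]-O; print(b,'board xy',1e3*r@u,1e3*r@n,q[1])
    else: print(b,None)
# marker: bright grey foot
p=O+.197*u+.033*n;c=proj(w,[*p,.02])[0]
hsv=cv2.cvtColor(w['img'],cv2.COLOR_RGB2HSV);m=cv2.inRange(hsv,(0,0,80),(179,50,255));k=np.zeros_like(m);cv2.circle(k,tuple(int(v) for v in c),34,255,-1);m&=k
cc=max(cv2.findContours(m,0,2)[0],key=cv2.contourArea);print('marker',c,cv2.minEnclosingCircle(cc),cv2.contourArea(cc));P=plane(w,[cv2.minEnclosingCircle(cc)[0]],.02)[0][:2]-O;print(1e3*P@u,1e3*P@n)
E
```

```text
time: 63.0
position: [0.4946, 0.2557, 0.2523]
tcp_rot: [2.94, 1.103, 0.02]
ft_force: [0.2, 0.2, 0.6]
gripper_width: -0.0
finger_force: 0.0
time: 63.7
position: [0.6322, 0.1531, 0.2455]
tcp_rot: [-2.94, -1.102, 0.004]
ft_force: [-0.4, -0.6, 0.7]
gripper_width: 0.0
finger_force: 0.0
[0.6321 0.1535 0.2458] 63.8 [-0.2  0.1 -0.6]
0.01 3286.0 [599.4 -94.1] [163.7  97.4] 85.6 (305, 232, 114, 86)
board [(0, -237.2), (20, -218.3), (40, -198.5), (60, -179.1)]
0.01 23509.5 [581.3 153.5] [278.3 179.4] 41.2 (151, 81, 151, 201)
board [(0, -89.8), (20, -90.5), (40, -89.8), (60, -90.3), (80, -90.7), (100, -90.2), (120, -90.7), (140, -90.8), (160, -90.4), (180, -90.8), (200, -90.8), (220, -90.3), (240, -90.6)]
0.022 5053.0 [ 645.4 -160.3] [ 94.4 347.4] 14.55 (305, 232, 189, 128)
batten [(0, -106.4), (20, -117.3), (40, -138.2), (60, -158.5)]
0.022 2288.0 [687.  109.3] [156.  24.] 41.04 (298, 90, 27, 126)
batten [(100, -92.1), (120, -92.5), (140, -92.1), (160, -92.2), (180, -92.6), (200, -92.7), (220, -92.7), (240, -92.9)]
(60, -40) board xy 61.577730031096735 39.188395010215146 0.885772564856924
(200, -40) board xy 201.61603965653268 -40.07442375886231 0.8778451818717643
(60, 40) board xy 61.577730031096735 39.188395010215146 0.8864223330444178
marker [199.65118052 135.58463531] ((199.44737243652344, 134.6842041015625), 18.599327087402344) 990.5
198.08330652018708 33.18365533402073
```

```bash
python3 -m inch '[{"x":-4,"y":0,"z":-2,"spin":0},{"x":-9,"y":0,"z":-2,"spin":0},{"x":-14,"y":0,"z":-2,"spin":0},{"x":-19,"y":2,"z":-2,"spin":0},{"x":-23,"y":6,"z":-2,"spin":0},{"x":-25,"y":11,"z":-2,"spin":0},{"x":-25,"y":15,"z":-2,"spin":0},{"x":-25,"y":18,"z":-2,"spin":0},{"x":-25,"y":18,"z":-2,"spin":0}]'; python3 fin.py f10
python3 - <<'E'
from tins import *
a=.7185;u=np.array([np.cos(a),np.sin(a)]);n=np.array([-u[1],u[0]]);O=np.array([.491,.0745])
for nm in('top','scene'):
    w=snap(nm)
    for b in ((60,-40),(200,-40),(60,40)):
        p=O+b[0]*u/1e3+b[1]*n/1e3;q=lids(w,[[*p]],.052,th=65)[0]
        if q: r=plane(w,q[0],.052)[0][:2]-O; print(nm,b,'board xy',1e3*r@u,1e3*r@n,q[1])
        else: print(nm,b,None)
E
```

```text
time: 64.7
position: [0.5662, -0.1505, 0.267]
tcp_rot: [2.94, 1.098, 0.005]
ft_force: [-0.7, 0.2, 0.4]
gripper_width: -0.0
finger_force: 0.0
TCP [ 0.5626 -0.1459  0.2662] [-2.939e+00 -1.103e+00  2.000e-03] [-0.45  0.45  1.53  0.    1.16  0.41] 64.8
board [582. 152.] [278. 183.] 41.22422790527344 [[418.0, 130.0], [538.0, -8.0], [747.0, 175.0], [627.0, 313.0]]
top (60, -40) board xy 62.028734957654926 -38.456043824665215 0.6808133394352441
top (200, -40) board xy 201.54103960620455 -38.94467268917216 0.6510966216849521
top (60, 40) board xy 61.135293758194344 40.994864261058204 0.6447545723622552
scene (60, -40) board xy 60.5492560006124 -37.52429669605555 0.655875175571883
scene (200, -40) None
scene (60, 40) board xy 60.215567091409575 42.551734265053945 0.6504242134979488
```

```bash
python3 -c "
from rig import robot
print(robot.sign_off())"
```

```text
the job is handed in; nothing more can be done
None
```

The job is handed in: all three tins, lids pressed home, and the batch marker (it was in box c) are standing on the board. The board is swung round parallel to the batten with a gap of about 2 mm, its notch still on the pin; it took about 65 s of the 210 s.

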